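Unbolt the double-door tool locker and stand the burnisher in its socket

TASK

Put the burnisher away: open the tool locker's active door (the one on the robot's right) until it stands open, draw the flush bolt this uncovers in the edge of the other door, and swing that passive door open too. Then take the burnisher from its rest and stand it upright, taper fully home, in the tapered brass socket inside. Leave both doors standing open, at or past upright, let go of everything, and do not push the other things about.

Things in the scene. Friction and masses are not known exactly. Their poses are not given: they have to be found in the camera images.
- locker: Low wooden tool locker fixed to the bench, 300 (x) x 320 (y) x 165 mm tall without doors, walls 12 mm; origin under its centre, z up. Its top is closed by two level green doors 10 mm thick, hinged along the locker's x at its two y edges, 165 mm up, meeting at locker y = 0. Active door on the -y side, passive door on the +y side.
- active (a joint): Active door's angle, rad: 0 shut (may start slightly ajar), 1.57 upright, stop at 1.75. Hinge line: locker y = -160 mm, 165 mm up. The hinge rubs, so the door holds or only slowly falls; about 6 N at its pull lifts it. The door weighs 0.4 kg; standing open its edge is about 325 mm above the bench.
- active_handle (a point): Middle of the active door's pull: a straight round steel bar 10 mm thick, 100 mm long, parallel to the hinge (locker x), its centre line 35 mm above the door's upper face, 128 mm from the hinge line along the door and 45 mm off it; it moves with the door
- passive (a joint): Passive door's angle, rad: 0 shut, 1.57 upright, stop at 1.75, opening the other way. Hinge line: locker y = +160 mm, 165 mm up. Held shut by a flush bolt in its free edge (it lifts 2 mm and stops hard); once unbolted about 7 N at its pull lifts it. The door weighs 0.5 kg.
- passive_handle (a point): Middle of the passive door's pull, same bar and measures as the active door's
- bolt_slot (a point): Front end of the passive door's flush bolt slot, in that door's free edge: a flat face at this point, looking to locker -y, reaching 40 mm down from the door's upper face; covered while the active door is shut. The bolt's brass thumb-piece is centred here when fully thrown but starts anywhere up to 30 mm from here towards locker +x (not measured: see it or feel for it); 26 mm below the upper face
- bolt_slot_end (a point): Rear end of the slot, 55 mm from its front: a hard stop for the thumb-piece's centre. The thumb-piece is 14 mm long (locker x), 16 mm tall and stands 29 mm out of the edge, over the open locker. Slide it towards locker +x, to the stop, to draw the bolt: it rubs with about 5 N, stays where it is left, and frees the door only in the last 10 mm before the stop
- socket_mouth (a point): Centre of the mouth of a tapered brass socket standing in a pale 80 mm wood block inside the locker, under the passive door (locker x = 0, y = +60 mm); 68 mm above the bench, axis upright, 28 mm across at the mouth narrowing to 12 mm over 48 mm, open at the bottom
- burnisher_centre (a point): Middle of the burnisher's 130 mm length, on its axis; its z runs from tip to handle end. A steel taper 52 mm long, 11 to 28 mm across, then a round handle (brass ferrule, pale wood) 30 mm across, 78 mm long; 0.1 to 0.25 kg. Starts leaning 40 degrees from upright in a wooden rest, handle up: a narrow cradle touches only the handle's underside, 14 mm either side of its middle; tip on a step
- burnisher_tip (a point): Centre of the burnisher's tip (narrow end of the taper), same axes. Fully home in the socket it is about 48 mm below the mouth.
- rest: The burnisher's rest, fixed: base 100 (x) x 150 (y) x 12 mm, origin under its centre; the burnisher's handle leans towards the rest's +y
- blank: Bystander: dark wood blank, 120 x 50 x 30 mm, lying inside the locker under the active door; origin under its centre
- wax_tin: Bystander: small metal jar, 56 mm across, 45 mm tall, inside the locker under the active door; origin under its centre
- carving_block: Bystander: heavy pale carving block 150 x 220 x 90 mm on the bench; origin under its centre
- hammer: Bystander: hammer with a wooden handle, 280 mm long, lying along its x; origin under its middle
- file_a: Bystander: file with a wooden handle, 220 mm long, lying along its x; origin under its middle
- file_b: Bystander: file with a pale wooden handle, 200 mm long, lying along its x; origin under its middle
- mallet: Bystander: turned carver's mallet standing on its head, 80 mm across, 190 mm tall; origin under its centre
- oil_tin: Bystander: yellow oil can, 64 mm across, 70 mm tall, standing; origin under its centre
Mind the look-alikes: they are no part of the job. What is shaped like the rest but purple is not meant. What is shaped like the part that bears burnisher_centre but pink is not meant.

How it is judged:
On the way, in this order (a step that is already met when the one before it is completed fails the run):
1. the active door stands open (value of joint active above 1.5 rad), for 0.2 s.
2. the passive door, unbolted, stands open too (value of joint each of active, passive above 1.5 rad), for 0.2 s.
3. the burnisher is home in the socket, upright (all of step 2 and horizontal distance between burnisher_tip and socket_mouth below 0.006 m and z of burnisher_tip in the frame of socket_mouth below -0.036 m and angle between burnisher_tip's own z axis and vertical below 0.12 rad), for 0.2 s.
At the end, for the whole second after the job is handed in: Both doors stand open (over 1.5 rad, upright is 1.57) and the burnisher stands by itself, at rest, in the tapered socket: tip within 6 mm of the socket's axis and at least 36 mm below its mouth, within 0.12 rad of upright (all of step 3 and linear speed of burnisher below 0.02 m/s); the robot touches nothing.
It fails at once if a bystander is pushed more than 30 mm (distance of any of blank, wax_tin, carving_block, hammer, file_a, file_b, mallet, oil_tin from where it was at the start of the episode above 0.03 m).
It also fails if it takes over 72 s, if anything falls off the work surface, if the arm or the gripper's body presses on something with over 40 N, if the wrist force passes 120 N, or if a joint passes its speed limit or range.

ROBOT

A 7-joint arm with a two-finger parallel gripper is mounted at the origin on the work surface. World frame = base frame: x ahead of the robot, y to its left, z up, the work surface at z = 0. Lengths are in m, angles in rad, forces in N, time in s.
With the tool pointing down it reaches from about 0.4 to 0.85 m from the base axis. Payload 4.5 kg.
Tool frame: the origin (TCP) lies at the centre of the arm's flange, where the gripper is bolted on; the fingertips stand 166 mm ahead of it and the grasp point (between the pads) lies 147 mm ahead of it (r.grip_depth is the distance from the TCP to the grasp point, in m); z points along the fingers, y is the line along which they close (so a half turn about z gives the same grasp; the last joint's range is limited). The gripper opens to 88 mm and grips with 3 to 60 N. Pads are 18 mm wide; open, the fingers measure 123 mm over their backs; the gripper's body (75 mm by 187 mm) begins 45 mm behind the grasp point.
Start: joints at [1.287, 0.689, -0.195, 1.565, 0.157, 0.902, -0.215], TCP at [0.195, -0.594, 0.405] pointing down, gripper open.
Joint ranges: [-3.01, 3.01], [-0.46, 2.08], [-1.47, 1.51], [0.13, 2.56], [-1, 4.14], [0.04, 2.09], [-2.66, 2.66]. Speed limits (rad/s): [2.57, 2.57, 3.14, 3.14, 3.14, 3.14, 3.14].

INTERFACE

Orientations are given as a unit quaternion [x, y, z, w].
In Python, from plant import status, cams, r, finder gives the robot as it stands.
- The arm moves only by the tool play_rows, never from a script. Its argument "rows" is a list of rows, each a list of 7 numbers: the opening in per cent of the stroke, from 0 (shut) to 100 (fully open), then the shift along the tool's x, y, z in m, then the turn, a rotation vector about the tool's x, y, z in degrees. A call has 1 to 8 rows; each row shifts and turns the commanded pose from where the row before left it, along the tool's axes as they then stand; what a row does not reach is not made up. A row lasts 1/8 s, in which the tool goes at most 62.5 mm and 10.7 degrees, less where a joint would pass 70% of its speed; a pose out of reach is approached as far as the arm can. A call with a gripper value outside its range is refused whole. The fingers move at their own pace and stop on an object; "grip_force" is the grip in N (left out, the last holds). Time passes only in rows, so rows that do not move let the fingers close. It gives the time, the measured TCP pose, the force, the opening and the grip force at its end, in the units of the state.
- status.get_state(): the state, without advancing time (a new reading comes with each control period).
- cams.snapshot(name): name is "side" or "top" or "wrist"; returns the picture (400x640x3 uint8, red, green, blue); there is no depth.
- cams.camera_params(name): a dict with "vfov" (degrees; the focal length in pixels is half the picture's height over the tangent of half this angle, whatever the lens; pixels are square), "cx", "cy" (the principal point, pixels), "R" (3x3) and "t" (3): a world point X has camera coordinates R X + t; the wrist camera has in their place "tool_from_camera" (4x4, takes a point from camera to tool coordinates, whose origin is the TCP and whose axes are the flange's). Camera axes: x right, y down, z forward; pixel columns grow to the right and rows downward; lengths in m; the calibration is good to about 2 mm. A picture is of the moment at which its call begins: read the wrist's pose just before it. camera_params takes no time and is no camera call.
- r.finish_job(): hands the job in; it is judged then, once.
Trained networks look in the newest picture that a camera, given by its name, has taken for a name from the list of things; names that differ only in an ending like _2 or _b are one class to them, and where a whole thing is asked for, a point or a joint stands for the part that bears it (a point fixed in the world has none). Each returns a list of dicts, best first, with "score" (0 to 1); they miss things now and then, are a little off and sometimes report something else, mostly with a low value. They report only what shows in the picture. A call takes as long as a camera call. They do not tell look-alikes from the thing itself.
- finder.spot_in(camera, label): "at" ([x, y, z] in m, in the coordinates of the camera as it stood for that picture, good to about 4 mm: the middle of the surface that is visible of it).
- finder.regions_of(camera, label): "mask" (400x640 bool, what is visible of it).
The state is a dict: "clock": time; "q": joint angles; "qd": joint speeds; "joint_torque": joint torques, N m; "tool_pos": TCP position; "eef_rot": TCP orientation; "contact_force": force on the tool from outside, world axes, zero at the start; "moment": the same for the moment, N m; "opening": opening from 0.0 (shut) to 1.0 (fully open); "finger_force": force on a finger pad.
Only numpy, scipy, OpenCV 4.12 (cv2) and the standard library are available. Lean on these libraries where they do the work, as an engineer would, in place of code of your own. Each camera call takes 0.05 s, during which the arm holds its last target. There are 200 camera calls.

## Working session

There is one attempt and no reset: what is moved stays moved. The work goes in short steps, Python scripts to look and compute and a tool call to move; the robot and the scene stay as the last step left them, time stands still between calls to the robot, and variables do not carry over. Pictures are saved under pics/ and viewed, at most 10 in all, crops included, and the job is handed in when it is done.

Besides the shell and the picture viewer there is one more tool, called after "Emit:" as name([rows], argument=value, ...), one row to a line, values as JSON. play_rows: Moves the arm, as the interface text tells. Its arguments: {"type":"object","properties":{"rows":{"type":"array","items":{"type":"array","items":{"type":"number"}}},"grip_force":{"type":"number"}},"required":["rows"]}

```bash
mkdir -p pics; ls
python3 - <<'E'
from plant import status,cams,r,finder
import cv2,numpy as np
s=status.get_state();print(s['clock'],s['tool_pos'],s['eef_rot'],s['opening'],r.grip_depth)
for n in ['side','top']:
    im=cams.snapshot(n);cv2.imwrite(f'pics/{n}0.png',im[:,:,::-1])
    p=cams.camera_params(n);print(n,p)
    R=np.array(p['R']);t=np.array(p['t'])
    for l in ['locker','active_handle','passive_handle','rest','burnisher_centre','carving_block','hammer','file_a','mallet','oil_tin']:
        try:
            for d in finder.spot_in(n,l)[:3]:
                print(l,round(d['score'],2),np.round(R.T@(np.array(d['at'])-t),3))
        except Exception as e: print(l,e)
print(cams.camera_params('wrist'));print(status.get_state()['clock'])
E
```

```text
pics
0.0 [ 0.19517694 -0.59338676  0.40391088] [ 9.87392771e-01  1.58286623e-01 -2.07424193e-04 -9.03809437e-04] 1.0008419580780128 0.1473
side {'vfov': 55.18515261762968, 'cx': 315.28439305278965, 'cy': 192.32570098337794, 'R': array([[-0.941614  , -0.33665043,  0.00543658],
       [-0.19559816,  0.53380426, -0.82267513],
       [ 0.27405187, -0.77570581, -0.56848577]]), 't': array([0.43759971, 0.20471229, 1.3346625 ])}
locker 0.96 [0.564 0.152 0.169]
active_handle 0.59 [ 0.573 -0.022  0.179]
passive_handle 0.61 [0.584 0.134 0.169]
rest 0.79 [ 0.459 -0.335  0.012]
rest 0.73 [ 0.247 -0.429  0.011]
burnisher_centre 0.61 [ 0.461 -0.342  0.113]
burnisher_centre 0.61 [0.586 0.135 0.174]
burnisher_centre 0.55 [ 0.329 -0.074  0.024]
carving_block 0.73 [0.567 0.148 0.167]
carving_block 0.69 [ 0.642 -0.377  0.085]
carving_block 0.39 [ 0.575 -0.022  0.179]
hammer 0.58 [0.318 0.435 0.025]
hammer 0.42 [0.58  0.136 0.173]
file_a 0.89 [0.483 0.499 0.019]
file_a 0.58 [ 0.446 -0.574  0.017]
file_a 0.35 [ 0.459 -0.338  0.011]
mallet 0.6 [0.629 0.486 0.088]
oil_tin 0.58 [ 0.305 -0.226  0.051]
top {'v
[... 619 characters left out ...]
16  0.091]
carving_block 0.78 [ 0.645 -0.414  0.092]
hammer 0.86 [0.327 0.387 0.024]
file_a 0.67 [0.489 0.484 0.026]
file_a 0.6 [ 0.445 -0.585  0.023]
mallet 0.93 [0.632 0.456 0.093]
oil_tin 0.58 [ 0.309 -0.247  0.07 ]
oil_tin 0.37 [ 0.649 -0.416  0.092]
{'vfov': 71.21810556445158, 'cx': 322.59218177687853, 'cy': 195.06010534853095, 'tool_from_camera': array([[-1.60921904e-04, -9.62880301e-01, -2.69928696e-01,
         6.84723486e-02],
       [ 9.99999841e-01, -8.89694658e-06, -5.64427519e-04,
         6.50979126e-05],
       [ 5.41074598e-04, -2.69928744e-01,  9.62880149e-01,
         1.89362697e-02],
       [ 0.00000000e+00,  0.00000000e+00,  0.00000000e+00,
         1.00000000e+00]])}
1.1
```

View pics/top0.png

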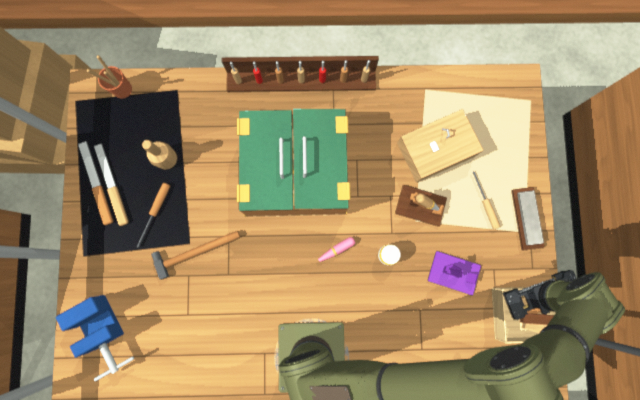

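View pics/side0.png

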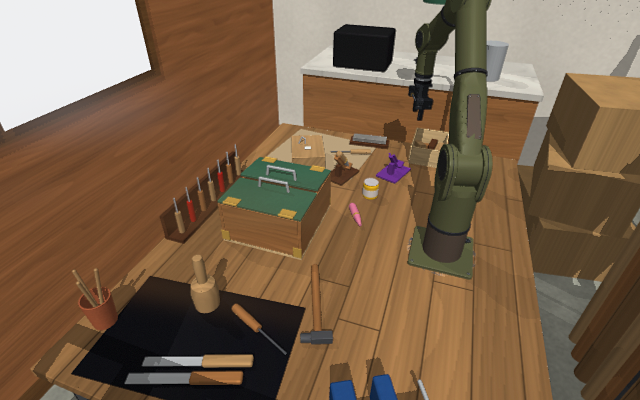

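Top view: active pull ≈(304,157), passive pull ≈(281,158). Burnisher candidates are the pale-handled one in the brown rest (430,198) and the pink one (337,250). Rest candidates are the brown rest (422,205) and the purple one (455,272). I choose the pale one in the brown rest, and will check it in a close crop.

```bash
cat > h.py <<'E'
import numpy as np,cv2
from scipy.spatial.transform import Rotation as Ro
from plant import status,cams,r,finder
def ray(n,uv,st=None):
    p=cams.camera_params(n);f=200/np.tan(np.radians(p['vfov']/2))
    uv=np.atleast_2d(uv).astype(float);d=np.c_[(uv[:,0]-p['cx'])/f,(uv[:,1]-p['cy'])/f,np.ones(len(uv))]
    if n=='wrist':
        T=np.array(p['tool_from_camera']);W=Ro.from_quat(st['eef_rot']).as_matrix()
        return st['tool_pos']+W@T[:3,3], d@T[:3,:3].T@W.T
    R=np.array(p['R']);return -R.T@np.array(p['t']), d@R
def onz(n,uv,z,st=None):
    o,d=ray(n,uv,st);return o+d*((z-o[2])/d[:,2])[:,None]
def towrist(at,st):
    T=np.array(cams.camera_params('wrist')['tool_from_camera']);W=Ro.from_quat(st['eef_rot'])
    return st['tool_pos']+W.apply(T[:3,:3]@np.array(at)+T[:3,3])
def proj(n,X,st=None):
    p=cams.camera_params(n);f=200/np.tan(np.radians(p['vfov']/2));X=np.atleast_2d(X)
    if n=='wrist':
        T=np.array(p['tool_from_camera']);W=Ro.from_quat(st['eef_rot']).as_matrix()
        c=((X-st['tool_pos'])@W-T[:3,3])@T[:3,:3]
    else: c=X@np.array(p['R']).T+np.array(p['t'])
    return np.c_[c[:,0]/c[:,2]*f+p['cx'],c[:,1]/c[:,2]*f+p['cy']]
E
python3 - <<'E'
from h import *
im=cv2.imread('pics/top0.png')
b,g,rr=[im[:,:,i].astype(int) for i in range(3)]
m=((g>rr+15)&(g>b+0)).astype(np.uint8); m[:,:225]=0;m[:,365:]=0;m[:90]=0;m[225:]=0
y,x=np.nonzero(m);print(len(x),x.min(),x.max(),y.min(),y.max())
P=onz('top',np.c_[x,y],.175)[:,:2]
print(cv2.minAreaRect((P*1000).astype(np.float32)))
c=cv2.approxPolyDP(cv2.convexHull(np.c_[x,y].astype(np.int32)),4,True)[:,0]
print(c.tolist(),np.round(onz('top',c,.175),3).tolist())
# pulls: bright grey
for nm,(x0,x1) in {'pas':(274,290),'act':(298,314)}.items():
    sub=(im.min(2)>140); yy,xx=np.nonzero(sub[125:190,x0:x1]); yy+=125;xx+=x0
    k=[(xx[yy==v].mean(),v) for v in (yy.min()+1,yy.max()-1)]
    print(nm,k,np.round(onz('top',np.array(k),.215),3).tolist())
cv2.imwrite('pics/c1.png',np.vstack([cv2.resize(im[170:300,300:490],None,fx=3,fy=3,interpolation=3)[:200],cv2.resize(cv2.imread('pics/side0.png')[125:230,300:490],(570,315),interpolation=3)]))
E
```

```text
9645 239 347 109 210
((595.0758056640625, 41.246124267578125), (301.64984130859375, 316.6592712402344), 0.3120575547218323)
[[347, 207], [240, 210], [239, 112], [343, 109]] [[0.448, -0.115, 0.175], [0.444, 0.196, 0.175], [0.739, 0.2, 0.175], [0.744, -0.11, 0.175]]
pas [(np.float64(280.0), np.int64(138)), (np.float64(280.5), np.int64(176))] [[0.647, 0.076, 0.215], [0.535, 0.075, 0.215]]
act [(np.float64(303.5), np.int64(137)), (np.float64(303.5), np.int64(176))] [[0.649, 0.008, 0.215], [0.534, 0.01, 0.215]]
```

View pics/c1.png

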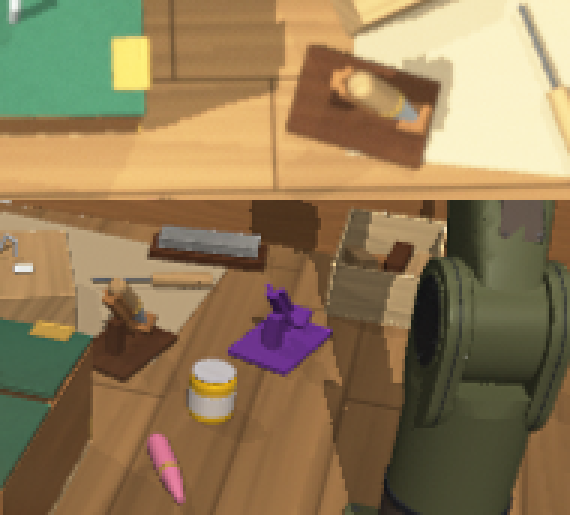

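Crop: brown rest at crop (360,100) holds the real pale-handled burnisher, leaning up-left in the image (world +y, a little +x). The pink and purple items are decoys. Locker centre is about (0.595, 0.041), yaw about +0.7°. Now planning the first move.

```bash
cat > plan.py <<'E'
from h import *
def base(yaw=0,tilt=0):
    """tool down, tool x at world yaw(deg); tilt: rotation about world-x(locker x) deg"""
    return Ro.from_euler('z',yaw,degrees=True)*Ro.from_euler('x',tilt,degrees=True)*Ro.from_matrix(np.diag([1.,-1,-1]))
def rows(way,op,p=None,R=None,per=.055,ang=9.5):
    """way: list of (grasp point pos, Rotation); prints rows, from current pose"""
    s=status.get_state()
    if p is None: p=np.array(s['tool_pos']);R=Ro.from_quat(s['eef_rot'])
    out=[]
    for (g,Q) in way:
        t=np.array(g)-Q.apply([0,0,r.grip_depth])
        # interpolate grasp point
        g0=p+R.apply([0,0,r.grip_depth]); dv=(R.inv()*Q).as_rotvec(); R0=R;p0=p.copy()
        n=max(1,int(np.ceil(max(np.linalg.norm(t-p)/per,np.degrees(np.linalg.norm(dv))/ang))))
        for i in range(1,n+1):
            Qi=R0*Ro.from_rotvec(dv*i/n); gi=g0+(np.array(g)-g0)*i/n; ti=gi-Qi.apply([0,0,r.grip_depth])
            a=np.round(R.inv().apply(ti-p),3)+0; b=np.round(np.degrees((R.inv()*Qi).as_rotvec()),1)+0
            out.append([op]+a.tolist()+b.tolist())
            p=p+R.apply(a);R=R*Ro.from_rotvec(np.radians(b))
    for k in range(0,len(out),8): print(out[k:k+8])
    print('end tcp',np.round(p,3),len(out))
    return p,R
E
python3 - <<'E'
from plan import *
rows([([.45,-.2,.29],base(10)),([.56,.01,.32],base(.7))],40)
E
```

```text
[[40, 0.041, -0.033, -0.004, 0.0, 0.0, 0.9], [40, 0.04, -0.033, -0.003, 0.0, 0.0, 0.9], [40, 0.039, -0.034, -0.004, 0.0, 0.0, 0.9], [40, 0.039, -0.035, -0.003, 0.0, 0.0, 0.9], [40, 0.038, -0.035, -0.004, 0.0, 0.0, 1.0], [40, 0.038, -0.036, -0.004, 0.0, 0.0, 0.9], [40, 0.038, -0.036, -0.003, 0.0, 0.0, 0.9], [40, 0.036, -0.037, -0.004, 0.0, 0.0, 0.9]]
[[40, 0.036, -0.038, -0.004, 0.0, 0.0, 0.9], [40, 0.029, -0.037, -0.006, 0.0, 0.0, 1.9], [40, 0.028, -0.039, -0.006, 0.0, 0.0, 1.8], [40, 0.026, -0.039, -0.006, 0.0, 0.0, 1.9], [40, 0.025, -0.04, -0.006, 0.0, 0.0, 1.8], [40, 0.024, -0.041, -0.006, 0.0, 0.0, 1.9]]
end tcp [0.56  0.01  0.468] 14
```

Emit:
play_rows([
  [40,0.041,-0.033,-0.004,0,0,0.9],
  [40,0.04,-0.033,-0.003,0,0,0.9],
  [40,0.039,-0.034,-0.004,0,0,0.9],
  [40,0.039,-0.035,-0.003,0,0,0.9],
  [40,0.038,-0.035,-0.004,0,0,1.0],
  [40,0.038,-0.036,-0.004,0,0,0.9],
  [40,0.038,-0.036,-0.003,0,0,0.9],
  [40,0.036,-0.037,-0.004,0,0,0.9],
])

```text
clock: 2.1
tool_pos: [0.4225, -0.2424, 0.434]
eef_rot: [0.995, 0.095, 0.0, 0.0]
contact_force: [0.6, -0.2, 0.2]
opening: 0.398
finger_force: 0.0
```

Emit:
play_rows([
  [40,0.036,-0.038,-0.004,0,0,0.9],
  [40,0.029,-0.037,-0.006,0,0,1.9],
  [40,0.028,-0.039,-0.006,0,0,1.8],
  [40,0.026,-0.039,-0.006,0,0,1.9],
  [40,0.025,-0.04,-0.006,0,0,1.8],
  [40,0.024,-0.041,-0.006,0,0,1.9],
  [40,0,0,0,0,0,0],
])

```text
clock: 2.98
tool_pos: [0.5608, 0.0145, 0.4681]
eef_rot: [1.0, 0.01, 0.001, -0.002]
contact_force: [-0.6, -0.6, -1.1]
opening: 0.402
finger_force: 0.0
```

Run:
```python
from plan import *
s=status.get_state();print(s['clock'],s['tool_pos'],Ro.from_quat(s['eef_rot']).as_matrix().round(3).tolist(),s['q'].round(2) if hasattr(s['q'],'round') else s['q'],s['contact_force'],s['opening'])
im=cams.snapshot('wrist');cv2.imwrite('pics/w1.png',im[:,:,::-1])
for l in ['active_handle','passive_handle']:
    for d in finder.regions_of('wrist',l)[:3]:
        y,x=np.nonzero(d['mask']);print(l,d['score'],len(x),x.mean(),y.mean(),x.min(),x.max(),y.min(),y.max())
    for d in finder.spot_in('wrist',l)[:3]: print(towrist(d['at'],s).round(3),d['score'])
```

```text
2.975 [0.56082685 0.01451116 0.46806537] [[1.0, 0.02, 0.002], [0.02, -1.0, 0.003], [0.002, -0.003, -1.0]] [-0.06  0.53 -0.08  1.68  0.05  0.93 -1.71] [-0.58579203 -0.55781527 -1.07736191] 0.40220186900116733
active_handle 0.76 42443 378.3748085667837 121.03529439483543 295 486 0 275
[ 0.63  -0.031  0.183] 0.6
passive_handle 0.95 41401 208.68650515688026 115.1024129851936 100 296 0 275
passive_handle 0.6 1539 33.20727745289149 195.1825860948668 19 49 160 244
[0.631 0.122 0.176] 0.88
```

View pics/w1.png

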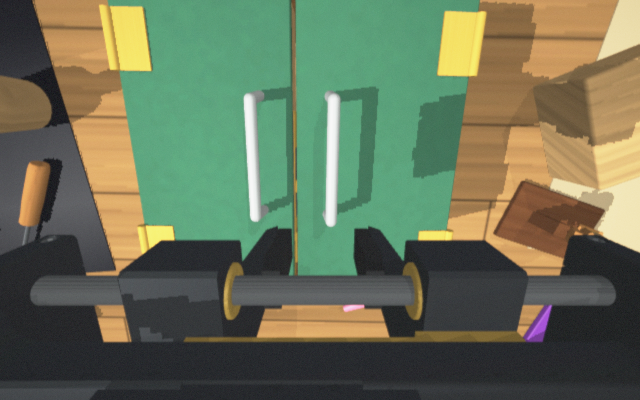

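Wrist view: active pull runs (332,97)–(330,223), passive pull (250,97)–(257,218), door gap (292,0)–(296,270). Both doors look shut, the active one perhaps slightly ajar.

Run:
```python
from plan import *
s=status.get_state()
A=onz('wrist',[(332,97),(330,223)],.21,s);P=onz('wrist',[(250,97),(257,218)],.21,s);G=onz('wrist',[(292.5,3),(296,270)],.175,s)
H=onz('wrist',[(440,70),(484,75),(465,10)],.175,s)
for n,X in zip('APGH',(A,P,G,H)): print(n,X.round(4).tolist(),X.mean(0).round(4))
for X in (A,P,G): d=X[0]-X[1];print(np.degrees(np.arctan2(d[1],d[0])))
R=base(.8)
p,Q=rows([([.59,.009,.30],R),([.59,.009,.211],R)],40)
```

```text
A [[0.6429, 0.0009, 0.21], [0.5341, 0.0006, 0.21]] [0.5885 0.0008 0.21  ]
P [[0.6422, 0.0671, 0.21], [0.5383, 0.067, 0.21]] [0.5902 0.0671 0.21  ]
G [[0.7205, 0.0349, 0.175], [0.4647, 0.036, 0.175]] [0.5926 0.0354 0.175 ]
H [[0.6691, -0.0974, 0.175], [0.6653, -0.1379, 0.175], [0.7168, -0.113, 0.175]] [ 0.6837 -0.1161  0.175 ]
0.12016874138496035
0.03211435653911742
-0.2495793001941833
[[40, 0.031, -0.001, 0.02, 0.1, 0.0, -0.2], [40, 0.0, 0.0, 0.045, 0.0, 0.0, 0.0], [40, 0.0, 0.0, 0.044, 0.0, 0.0, 0.0]]
end tcp [0.59  0.009 0.359] 3
```

Emit:
play_rows([
  [40,0.031,0.002,0.02,0,0,0],
  [40,0,0,0.045,0,0,0],
  [40,0,0,0.044,0,0,0],
  [40,0,0,0,0,0,0],
])

```text
clock: 3.72
tool_pos: [0.5891, 0.0068, 0.3561]
eef_rot: [1.0, 0.005, -0.004, 0.001]
contact_force: [-0.4, 0.7, -0.1]
opening: 0.403
finger_force: 0.0
```

Run:
```python
from plan import *
s=status.get_state();print(s['clock'],s['tool_pos'],Ro.from_quat(s['eef_rot']).as_matrix().round(3).tolist(),s['contact_force'])
s=status.get_state()
im=cams.snapshot('wrist');cv2.imwrite('pics/w2.png',im[:,:,::-1])
```

```text
3.725 [0.58907316 0.00675323 0.35605576] [[1.0, 0.011, -0.008], [0.011, -1.0, -0.001], [-0.008, 0.001, -1.0]] [-0.35858634  0.68266915 -0.05307968]
```

View pics/w2.png

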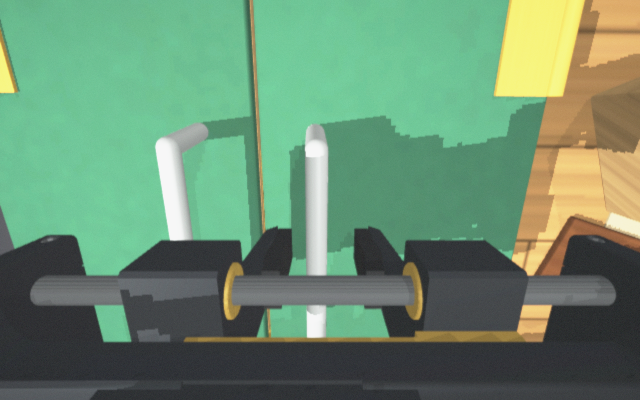

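Bar is at u=317 between the fingers (centre 322). Closing on it, then arcing the active door open.

Emit:
play_rows([
  [0,0,-0.001,0,0,0,0],
  [0,0,0,0,0,0,0],
  [0,0,0,0,0,0,0],
  [0,0,0,0,0,0,0],
], grip_force=20)

```text
clock: 4.28
tool_pos: [0.591, 0.0099, 0.3595]
eef_rot: [1.0, 0.006, 0.001, -0.001]
contact_force: [0.9, 1.4, 1.1]
opening: 0.091
finger_force: 19.7
```

Run:
```python
from plan import *
s=status.get_state();p=s['tool_pos'];print(s['opening'],p,s['contact_force'],s['finger_force'])
g=p+Ro.from_quat(s['eef_rot']).apply([0,0,r.grip_depth]);print(g)
hy,hz=g[1]-.128,g[2]-.045
way=[]
for th in np.linspace(0,94,17)[1:]:
    a=np.radians(th)+np.arctan2(.045,.128);R=np.hypot(.045,.128)
    way.append(([g[0],hy+R*np.cos(a),hz+R*np.sin(a)],base(.6,35*max(0,th-10)/84)))
rows(way,0)
```

```text
0.09061422379425188 [0.5909712  0.00985436 0.35945639] [0.93392228 1.42307265 1.09768813] 19.656236171722412
[0.59126466 0.0100172  0.21215677]
[[0, 0.0, 0.005, -0.013, -0.1, -0.1, 0.1], [0, 0.0, 0.009, -0.012, 0.8, 0.0, 0.0], [0, 0.0, 0.013, -0.012, 2.4, 0.0, 0.0], [0, 0.0, 0.015, -0.011, 2.5, 0.0, 0.0], [0, 0.0, 0.015, -0.01, 2.4, 0.0, 0.0], [0, 0.0, 0.016, -0.01, 2.5, 0.0, 0.0], [0, 0.0, 0.017, -0.009, 2.4, 0.0, 0.0], [0, -0.001, 0.017, -0.009, 2.5, 0.0, 0.0]]
[[0, 0.0, 0.017, -0.008, 2.4, 0.0, 0.0], [0, 0.0, 0.018, -0.008, 2.5, 0.0, 0.0], [0, 0.0, 0.019, -0.006, 2.4, 0.0, 0.0], [0, 0.0, 0.018, -0.006, 2.4, 0.0, 0.0], [0, 0.0, 0.02, -0.005, 2.5, 0.0, 0.0], [0, 0.0, 0.019, -0.005, 2.4, 0.0, 0.0], [0, -0.001, 0.02, -0.003, 2.5, 0.0, 0.0], [0, 0.0, 0.02, -0.003, 2.4, 0.0, 0.0]]
end tcp [ 0.592 -0.257  0.412] 16
```

Emit:
play_rows([
  [0,0,0.005,-0.013,0,0,0],
  [0,0,0.009,-0.012,0.8,0,0],
  [0,0,0.013,-0.012,2.4,0,0],
  [0,0,0.015,-0.011,2.5,0,0],
  [0,0,0.015,-0.01,2.4,0,0],
  [0,0,0.016,-0.01,2.5,0,0],
  [0,0,0.017,-0.009,2.4,0,0],
  [0,0,0.017,-0.009,2.5,0,0],
])

```text
clock: 5.28
tool_pos: [0.5915, -0.1075, 0.4308]
eef_rot: [0.991, 0.005, -0.001, -0.134]
contact_force: [8.6, -3.2, -24.2]
opening: 0.086
finger_force: 21.6
```

Emit:
play_rows([
  [0,0,0.017,-0.008,2.4,0,0],
  [0,0,0.018,-0.008,2.5,0,0],
  [0,0,0.019,-0.006,2.4,0,0],
  [0,0,0.018,-0.006,2.4,0,0],
  [0,0,0.02,-0.005,2.5,0,0],
  [0,0,0.019,-0.005,2.4,0,0],
  [0,0,0.02,-0.003,2.5,0,0],
  [0,0,0.02,-0.003,2.4,0,0],
])

```text
clock: 6.28
tool_pos: [0.5932, -0.2556, 0.4077]
eef_rot: [0.953, 0.007, -0.005, -0.304]
contact_force: [7.9, 13.8, -23.3]
opening: 0.088
finger_force: 22.0
```

Run:
```python
from plan import *
s=status.get_state();R=Ro.from_quat(s['eef_rot']);print(s['opening'],s['tool_pos'],s['contact_force'],s['finger_force'],R.as_euler('xyz',degrees=True))
print('grasp',s['tool_pos']+R.apply([0,0,r.grip_depth]))
im=cams.snapshot('top');cv2.imwrite('pics/t2.png',im[:,:,::-1])
im2=cams.snapshot('side');cv2.imwrite('pics/s2.png',im2[:,:,::-1])
```

```text
0.08840226697713419 [ 0.59322382 -0.25558069  0.4076631 ] [  7.94753275  13.79977305 -23.30893924] 21.978378295898438 [-144.62475644    0.27827935    0.90450465]
grasp [ 0.5912944  -0.1703243   0.28755933]
```

View pics/s2.png

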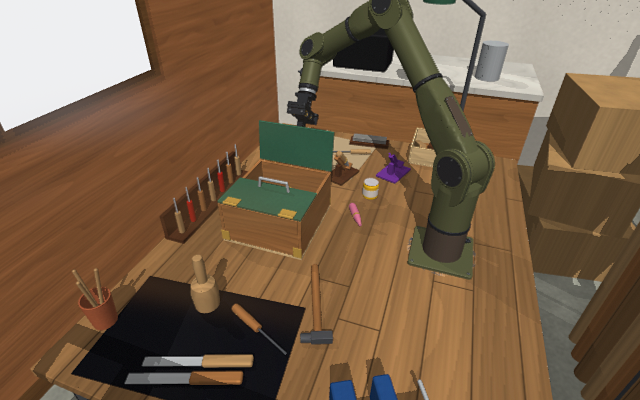

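Active door stands at about 1.63 rad, with the green panel upright at (297,145) in the side view. Releasing, backing off, rising, and going over the open locker turned 90°.

Emit:
play_rows([
  [26,0,0,0,0,0,0],
  [26,0,0,0,0,0,0],
  [26,0,0,-0.04,0,0,0],
  [26,0,0,-0.04,0,0,0],
  [26,0,0,0,0,0,0],
])

```text
clock: 7.0
tool_pos: [0.5941, -0.3056, 0.4807]
eef_rot: [0.954, 0.005, 0.002, -0.298]
contact_force: [-0.4, -0.1, -0.5]
opening: 0.259
finger_force: 0.0
```

Run:
```python
from plan import *
s=status.get_state();R=Ro.from_quat(s['eef_rot']);print(s['clock'],s['opening'],s['tool_pos'],s['contact_force'],R.as_euler('xyz',degrees=True))
rows([([.575,-.2,.42],base(10,5)),([.55,-.06,.40],base(50)),([.54,-.06,.33],base(90.5))],0)
```

```text
7.0 0.2593515119900224 [ 0.59411178 -0.30564479  0.48072674] [-0.3692333  -0.11745551 -0.52724193] [-145.29022337   -0.35531146    0.49423157]
[[0, -0.003, -0.032, -0.008, -7.4, -0.9, -2.2], [0, -0.002, -0.031, -0.01, -7.4, -0.9, -2.3], [0, -0.002, -0.03, -0.011, -7.4, -0.9, -2.2], [0, -0.002, -0.028, -0.012, -7.4, -0.9, -2.2], [0, 0.001, -0.031, 0.007, -1.0, -0.4, -8.0], [0, 0.004, -0.03, 0.006, -0.9, -0.3, -8.0], [0, 0.009, -0.03, 0.005, -1.0, -0.4, -8.0], [0, 0.012, -0.028, 0.005, -1.0, -0.3, -8.0]]
[[0, 0.015, -0.027, 0.005, -0.9, -0.3, -8.0], [0, -0.001, -0.001, 0.014, 0.0, 0.0, -8.1], [0, -0.001, -0.002, 0.014, 0.0, 0.0, -8.1], [0, -0.001, -0.002, 0.014, 0.0, 0.0, -8.1], [0, 0.0, -0.002, 0.014, 0.0, 0.0, -8.1], [0, -0.001, -0.002, 0.014, 0.0, 0.0, -8.1]]
end tcp [ 0.54  -0.06   0.477] 14
```

Emit:
play_rows([
  [0,-0.003,-0.032,-0.008,-7.4,-0.9,-2.2],
  [0,-0.002,-0.031,-0.01,-7.4,-0.9,-2.3],
  [0,-0.002,-0.03,-0.011,-7.4,-0.9,-2.2],
  [0,-0.002,-0.028,-0.012,-7.4,-0.9,-2.2],
  [0,0.001,-0.031,0.007,-1,-0.4,-8],
  [0,0.004,-0.03,0.006,-0.9,-0.3,-8],
  [0,0.009,-0.03,0.005,-1,-0.4,-8],
  [0,0.012,-0.028,0.005,-1,-0.3,-8],
])

```text
clock: 8.0
tool_pos: [0.5553, -0.0866, 0.5486]
eef_rot: [0.932, 0.363, -0.003, -0.012]
contact_force: [0.6, 0.3, 0.3]
opening: 0.001
finger_force: 0.0
```

Emit:
play_rows([
  [0,0.015,-0.027,0.005,-0.9,-0.3,-8],
  [0,-0.001,-0.001,0.014,0,0,-8.1],
  [0,-0.001,-0.002,0.014,0,0,-8.1],
  [0,-0.001,-0.002,0.014,0,0,-8.1],
  [0,0,-0.002,0.014,0,0,-8.1],
  [0,-0.001,-0.002,0.014,0,0,-8.1],
  [0,0,0,0,0,0,0],
  [0,0,0,0,0,0,0],
])

```text
clock: 9.0
tool_pos: [0.5389, -0.0577, 0.475]
eef_rot: [0.703, 0.711, 0.0, -0.004]
contact_force: [-0.5, 0.5, -0.2]
opening: 0.005
finger_force: 0.0
```

Run:
```python
from plan import *
import pickle
s=status.get_state();im=cams.snapshot('wrist');cv2.imwrite('pics/w3.png',im[:,:,::-1]);pickle.dump(s,open('s3.pkl','wb'))
print(s['clock'],s['tool_pos'],Ro.from_quat(s['eef_rot']).as_euler('xyz',degrees=True),s['q'])
for l in ['bolt_slot','active','passive_handle','wax_tin','blank']:
    for d in finder.spot_in('wrist',l)[:2]: print(l,towrist(d['at'],s).round(3),round(d['score'],2))
```

```text
9.0 [ 0.53885806 -0.05769065  0.47500333] [-179.69515356   -0.32812357   90.61535571] [ 0.40407946  0.54759515 -0.6227761   1.70794467  0.35939353  1.00865122
 -0.33422334]
bolt_slot [0.592 0.072 0.171] 0.75
active [ 0.672 -0.126  0.277] 0.59
active [ 0.311 -0.221  0.047] 0.53
passive_handle [0.588 0.074 0.177] 0.76
wax_tin [ 0.502 -0.047  0.059] 0.6
blank [ 0.633 -0.048  0.042] 0.59
```

View pics/w3.png

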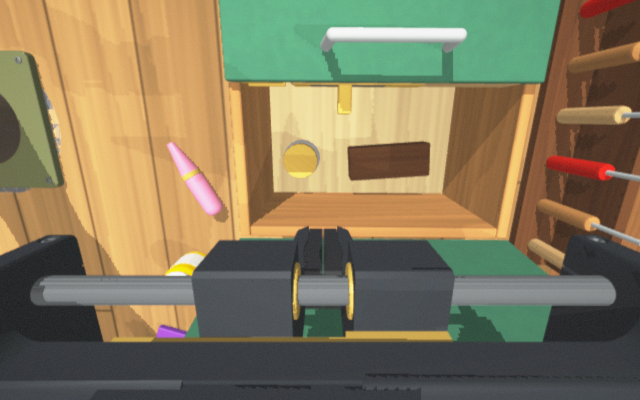

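Wrist view: brass thumb-piece at (344,97) sticking out of the passive door's edge, which runs along v≈81. Wax tin is at (300,158) and the blank at (388,160).

Run:
```python
from plan import *
import pickle
s=pickle.load(open('s3.pkl','rb'))
print('thumb top',onz('wrist',[(337,113),(351,113),(344,84)],.157,s).round(4).tolist())
print('edge',onz('wrist',[(226,80),(546,82)],.175,s).round(4).tolist(), 'pull',onz('wrist',[(327,37),(463,36)],.21,s).round(4).tolist())
print('inner floor walls',onz('wrist',[(244,84),(525,84)],.165,s).round(4).tolist())
tx=onz('wrist',[(337,112)],.157,s)[0][0]
x0=tx-.0175-.015
print(tx,x0)
p,R=rows([([x0,.026,.24],base(90.5)),([x0,.026,.159],base(90.5))],0)
```

```text
thumb top [[0.5503, 0.0172, 0.157], [0.5647, 0.0173, 0.157], [0.5567, 0.0451, 0.157]]
edge [[0.4444, 0.0455, 0.175], [0.7446, 0.0467, 0.175]] pull [[0.5387, 0.0738, 0.21], [0.6461, 0.0755, 0.21]]
inner floor walls [[0.4585, 0.0433, 0.165], [0.732, 0.046, 0.165]]
0.5503058121371204 0.5178058121371204
[[0, 0.028, -0.007, 0.029, -0.1, -0.1, 0.1], [0, 0.028, -0.006, 0.03, -0.1, -0.1, 0.0], [0, 0.028, -0.007, 0.029, -0.1, -0.1, 0.1], [0, 0.0, 0.0, 0.04, 0.0, 0.0, 0.0], [0, 0.0, 0.0, 0.041, 0.0, 0.0, 0.0]]
end tcp [0.518 0.026 0.306] 5
```

Emit:
play_rows([
  [0,0.028,-0.007,0.029,0,0,0],
  [0,0.028,-0.006,0.03,0,0,0],
  [0,0.026,-0.007,0.029,0,0,0],
  [0,0,0,0.03,0,0,0],
  [0,0,0,0.03,0,0,0],
  [0,0,0,0.022,0,0,0],
  [0,0,0,0,0,0,0],
])

```text
clock: 10.18
tool_pos: [0.5166, 0.0248, 0.304]
eef_rot: [0.703, 0.712, -0.001, -0.005]
contact_force: [-0.4, 0.1, 0.0]
opening: 0.006
finger_force: 0.0
```

Emit:
play_rows([
  [0,0,0.007,0,0,0,0],
  [0,0,0.007,0,0,0,0],
  [0,0,0.006,0,0,0,0],
  [0,0,0.005,0,0,0,0],
  [0,0,0.005,0,0,0,0],
  [0,0,0.005,0,0,0,0],
  [0,0,0,0,0,0,0],
])

```text
clock: 11.05
tool_pos: [0.5515, 0.0251, 0.3049]
eef_rot: [0.703, 0.711, -0.001, -0.004]
contact_force: [-3.3, 0.2, 2.3]
opening: 0.003
finger_force: 2.1
```

Emit:
play_rows([
  [0,0,0.004,0,0,0,0],
  [0,0,0.003,0,0,0,0],
  [0,0,0,0,0,0,0],
])

```text
clock: 11.42
tool_pos: [0.5587, 0.0251, 0.3048]
eef_rot: [0.703, 0.711, -0.001, -0.004]
contact_force: [-4.7, -0.7, 3.8]
opening: -0.001
finger_force: 2.3
```

Emit:
play_rows([
  [0,0,0.003,0,0,0,0],
  [0,0,0.003,0,0,0,0],
  [0,0,0,0,0,0,0],
])

```text
clock: 11.8
tool_pos: [0.5648, 0.0252, 0.3047]
eef_rot: [0.703, 0.711, -0.0, -0.004]
contact_force: [-4.4, -1.4, 3.1]
opening: 0.002
finger_force: 2.2
```

Emit:
play_rows([
  [0,0,0.003,0,0,0,0],
  [0,0,0.003,0,0,0,0],
  [0,0,0,0,0,0,0],
])

```text
clock: 12.18
tool_pos: [0.5689, 0.0253, 0.3045]
eef_rot: [0.703, 0.712, -0.003, -0.006]
contact_force: [-10.0, -1.0, 8.6]
opening: 0.002
finger_force: 5.6
```

Emit:
play_rows([
  [0,0,0.003,0,0,0,0],
  [0,0,0,0,0,0,0],
])

```text
clock: 12.42
tool_pos: [0.5699, 0.0255, 0.3043]
eef_rot: [0.702, 0.712, -0.005, -0.007]
contact_force: [-16.6, -1.0, 13.1]
opening: 0.004
finger_force: 8.9
```

Emit:
play_rows([
  [0,0,0.003,0,0,0,0],
  [0,0,0,0,0,0,0],
])

```text
clock: 12.68
tool_pos: [0.571, 0.0256, 0.3042]
eef_rot: [0.702, 0.712, -0.008, -0.009]
contact_force: [-23.0, -0.8, 19.0]
opening: 0.007
finger_force: 12.3
```

Bolt is hard against its stop: 23 N with only 1 mm of motion. Backing off and going to the passive pull.

Run:
```python
from plan import *
s=status.get_state();R=Ro.from_quat(s['eef_rot']);p=s['tool_pos']
g=p+R.apply([0,0,r.grip_depth]);print(g)
rows([(g+[-.03,0,0],base(90.5)),([.545,.024,.29],base(80)),([.592,.0745,.29],base(.5)),([.592,.0745,.211],base(.5))],40)
```

```text
[0.56764089 0.02579875 0.15691585]
[[40, 0.001, -0.033, 0.001, -1.3, -0.1, 0.3], [40, -0.001, 0.002, -0.044, 0.0, 0.0, 3.5], [40, 0.0, 0.003, -0.045, 0.0, 0.0, 3.5], [40, -0.001, 0.002, -0.044, 0.0, 0.0, 3.5], [40, 0.006, 0.004, 0.0, 0.0, 0.0, 8.8], [40, 0.008, 0.003, 0.0, 0.0, 0.0, 8.9], [40, 0.007, 0.002, 0.0, 0.0, 0.0, 8.8], [40, 0.008, 0.001, 0.0, 0.0, 0.0, 8.8]]
[[40, 0.007, 0.0, 0.0, 0.0, 0.0, 8.9], [40, 0.008, -0.002, 0.0, 0.0, 0.0, 8.8], [40, 0.007, -0.002, 0.0, 0.0, 0.0, 8.8], [40, 0.007, -0.004, 0.0, 0.0, 0.0, 8.9], [40, 0.006, -0.005, 0.0, 0.0, 0.0, 8.8], [40, 0.0, 0.0, 0.039, 0.0, 0.0, 0.0], [40, 0.0, 0.0, 0.04, 0.0, 0.0, 0.0]]
end tcp [0.592 0.075 0.358] 15
```

Emit:
play_rows([
  [0,0,-0.035,0,-1.3,0,0],
  [0,0,0.002,-0.044,0,0,3.5],
  [0,0,0.003,-0.045,0,0,3.5],
  [40,0,0.002,-0.044,0,0,3.5],
  [40,0.006,0.004,0,0,0,8.8],
  [40,0.008,0.003,0,0,0,8.9],
  [40,0.007,0.002,0,0,0,8.8],
  [40,0.008,0.001,0,0,0,8.8],
])

```text
clock: 13.68
tool_pos: [0.5687, 0.0474, 0.4388]
eef_rot: [0.925, 0.38, 0.011, 0.001]
contact_force: [-0.4, -0.6, -0.4]
opening: 0.401
finger_force: 0.0
```

Emit:
play_rows([
  [40,0.007,0,0,0,0,8.9],
  [40,0.008,-0.002,0,0,0,8.8],
  [40,0.007,-0.002,0,0,0,8.8],
  [40,0.007,-0.004,0,0,0,8.9],
  [40,0.006,-0.005,0,0,0,8.8],
  [40,0,0,0,0,0,0],
])

```text
clock: 14.42
tool_pos: [0.5945, 0.0761, 0.4392]
eef_rot: [1.0, 0.008, 0.01, -0.003]
contact_force: [-0.2, 0.3, 0.0]
opening: 0.401
finger_force: 0.0
```

Run:
```python
from plan import *
s=status.get_state();R=Ro.from_quat(s['eef_rot']);print(s['clock'],s['tool_pos'],R.as_euler('xyz',degrees=True),s['opening'],s['contact_force'])
im=cams.snapshot('wrist')
m=im.min(2)>150; m[240:]=0; m[:,:200]=0;m[:,430:]=0
y,x=np.nonzero(m);print(len(x));
if len(x):
  k=[(x[y==v].mean(),v) for v in (y.min()+4,(y.min()+y.max())//2,y.max()-4)];print(k,onz('wrist',k,.21,s).round(4).tolist())
rows([([.592,.0745,.211],base(.5))],40)
```

```text
14.425 [0.59449606 0.07612105 0.43924302] [-179.64867641   -1.13825614    0.89755044] 0.40088974067428473 [-0.16705985  0.33747761  0.00382477]
5965
[(np.float64(366.0), np.int64(80)), (np.float64(350.375), np.int64(157)), (np.float64(328.64285714285717), np.int64(235))] [[0.6931, 0.0482, 0.21], [0.6386, 0.057, 0.21], [0.5751, 0.0721, 0.21]]
[[40, -0.002, 0.001, 0.04, -0.2, -0.5, 0.2], [40, -0.001, 0.0, 0.041, -0.1, -0.6, 0.2]]
end tcp [0.592 0.075 0.358] 2
```

Emit:
play_rows([
  [40,-0.002,0.001,0.04,0,-0.6,0.2],
  [40,-0.001,0,0.041,0,-0.6,0.2],
  [40,0,0,0,0,0,0],
  [0,0,0,0,0,0,0],
  [0,0,0,0,0,0,0],
  [0,0,0,0,0,0,0],
  [0,0,0,0,0,0,0],
], grip_force=20)

```text
clock: 15.35
tool_pos: [0.5921, 0.0748, 0.3595]
eef_rot: [1.0, 0.003, -0.001, -0.003]
contact_force: [-0.9, 0.3, 6.6]
opening: 0.104
finger_force: 20.1
```

Run:
```python
from plan import *
s=status.get_state();p=s['tool_pos'];print(s['opening'],p,s['contact_force'],s['finger_force'])
g=p+Ro.from_quat(s['eef_rot']).apply([0,0,r.grip_depth]);print(g)
hy,hz=g[1]+.128,g[2]-.045
way=[]
for th in np.linspace(0,95,17)[1:]:
    a=np.radians(th)+np.arctan2(.045,.128);R=np.hypot(.045,.128)
    way.append(([g[0],hy-R*np.cos(a),hz+R*np.sin(a)],base(.6,-35*max(0,th-10)/84)))
rows(way,0)
```

```text
0.10394777377399948 [0.59206917 0.07482605 0.35949531] [-0.87048509  0.27621677  6.62038955] 20.08265532553196
[0.59188458 0.07578414 0.21219854]
[[0, 0.0, -0.006, -0.013, -0.4, 0.1, -0.3], [0, 0.0, -0.009, -0.012, -0.8, 0.0, 0.0], [0, 0.0, -0.014, -0.012, -2.4, 0.0, 0.0], [0, 0.0, -0.015, -0.011, -2.5, 0.0, 0.0], [0, 0.0, -0.015, -0.011, -2.5, 0.0, 0.0], [0, 0.0, -0.016, -0.01, -2.5, 0.0, 0.0], [0, 0.001, -0.017, -0.009, -2.4, 0.0, 0.0], [0, 0.0, -0.017, -0.009, -2.5, 0.0, 0.0]]
[[0, 0.0, -0.018, -0.008, -2.5, 0.0, 0.0], [0, 0.0, -0.018, -0.007, -2.4, 0.0, 0.0], [0, 0.0, -0.019, -0.007, -2.5, 0.0, 0.0], [0, 0.0, -0.019, -0.006, -2.5, 0.0, 0.0], [0, 0.0, -0.02, -0.005, -2.5, 0.0, 0.0], [0, 0.001, -0.019, -0.004, -2.4, 0.0, 0.0], [0, 0.0, -0.02, -0.004, -2.5, 0.0, 0.0], [0, 0.0, -0.02, -0.002, -2.5, 0.0, 0.0]]
end tcp [0.591 0.345 0.411] 16
```

Emit:
play_rows([
  [0,0,-0.006,-0.013,0,0,0],
  [0,0,-0.009,-0.012,-0.8,0,0],
], grip_force=25)

```text
clock: 15.6
tool_pos: [0.5922, 0.0881, 0.3832]
eef_rot: [1.0, 0.002, -0.002, 0.006]
contact_force: [4.6, -3.5, -7.6]
opening: 0.097
finger_force: 25.0
```

Door is lifting (24 mm up, about 8 N), so the bolt is free.

Emit:
play_rows([
  [0,0,-0.014,-0.012,-2.4,0,0],
  [0,0,-0.015,-0.011,-2.5,0,0],
  [0,0,-0.015,-0.011,-2.5,0,0],
  [0,0,-0.016,-0.01,-2.5,0,0],
  [0,0.001,-0.017,-0.009,-2.4,0,0],
  [0,0,-0.017,-0.009,-2.5,0,0],
  [0,0,-0.018,-0.008,-2.5,0,0],
])

```text
clock: 16.48
tool_pos: [0.5921, 0.2059, 0.4371]
eef_rot: [0.987, 0.001, -0.002, 0.159]
contact_force: [0.2, -7.4, -0.4]
opening: 0.102
finger_force: 25.0
```

Emit:
play_rows([
  [0,0,-0.018,-0.007,-2.4,0,0],
  [0,0,-0.019,-0.007,-2.5,0,0],
  [0,0,-0.019,-0.006,-2.5,0,0],
  [0,0,-0.02,-0.005,-2.5,0,0],
  [0,0.001,-0.019,-0.004,-2.4,0,0],
  [0,0,-0.02,-0.004,-2.5,0,0],
  [0,0,-0.02,-0.002,-2.5,0,0],
])

```text
clock: 17.35
tool_pos: [0.5916, 0.3445, 0.414]
eef_rot: [0.953, 0.002, -0.001, 0.303]
contact_force: [-2.0, 0.3, 10.7]
opening: 0.105
finger_force: 25.0
```

Run:
```python
from plan import *
s=status.get_state();R=Ro.from_quat(s['eef_rot']);print(s['opening'],s['tool_pos'],s['contact_force'],s['finger_force'],R.as_euler('xyz',degrees=True),s['q'])
g=s['tool_pos']+R.apply([0,0,r.grip_depth]);print('grasp',g,'angle',np.degrees(np.arctan2(g[2]-.167,-(g[1]-.204)))-19.4)
```

```text
0.10489822208954565 [0.59157256 0.3445356  0.41399862] [-2.0325946   0.32081722 10.7246595 ] 24.994721710681915 [144.69793934   0.14745217   0.23217552] [-0.76415697  0.87759482  0.14992867  1.20313769  0.36722142  1.46680196
 -2.32485639]
grasp [0.59160813 0.25941229 0.29378501] angle 94.20807603956766
```

Emit:
play_rows([
  [26,0,0,0,0,0,0],
  [26,0,0,0,0,0,0],
  [26,0,0,-0.04,0,0,0],
  [26,0,0,-0.04,0,0,0],
  [26,0,0,0,0,0,0],
])

```text
clock: 17.98
tool_pos: [0.5923, 0.3911, 0.4792]
eef_rot: [0.954, 0.003, 0.001, 0.299]
contact_force: [0.0, 1.3, -0.7]
opening: 0.261
finger_force: 0.0
```

Run:
```python
from plan import *
s=status.get_state();R=Ro.from_quat(s['eef_rot']);print(s['clock'],s['opening'],s['tool_pos'],s['contact_force'],R.as_euler('xyz',degrees=True))
rows([([.59,.3,.42],base(10,-5)),([.59,.04,.39],base(90))],26)
```

```text
17.975 0.2612641786421631 [0.59234251 0.39106458 0.47918843] [ 0.04080067  1.29924806 -0.73390999] [ 1.45195948e+02 -1.09053868e-02  3.81459734e-01]
[[26, -0.002, 0.029, -0.01, 7.4, 0.8, -2.3], [26, -0.003, 0.028, -0.012, 7.5, 0.9, -2.3], [26, -0.003, 0.026, -0.013, 7.4, 0.8, -2.3], [26, -0.003, 0.024, -0.013, 7.4, 0.8, -2.2], [26, -0.006, 0.029, 0.006, 0.5, 0.4, -8.9], [26, -0.01, 0.029, 0.005, 0.4, 0.4, -8.9], [26, -0.014, 0.026, 0.006, 0.5, 0.4, -8.9], [26, -0.018, 0.024, 0.004, 0.5, 0.4, -8.9]]
[[26, -0.022, 0.021, 0.005, 0.4, 0.4, -8.8], [26, -0.024, 0.018, 0.004, 0.5, 0.3, -8.9], [26, -0.027, 0.014, 0.004, 0.5, 0.4, -8.9], [26, -0.028, 0.01, 0.004, 0.4, 0.4, -8.9], [26, -0.03, 0.006, 0.004, 0.5, 0.4, -8.9]]
end tcp [0.59  0.04  0.537] 13
```

Emit:
play_rows([
  [26,-0.002,0.029,-0.01,7.4,0.8,-2.3],
  [26,-0.003,0.028,-0.012,7.5,0.9,-2.3],
  [26,-0.003,0.026,-0.013,7.4,0.8,-2.3],
  [26,-0.003,0.024,-0.013,7.4,0.8,-2.2],
  [26,-0.006,0.029,0.006,0.5,0.4,-8.9],
  [26,-0.01,0.029,0.005,0.4,0.4,-8.9],
  [26,-0.014,0.026,0.006,0.5,0.4,-8.9],
  [26,-0.018,0.024,0.004,0.5,0.4,-8.9],
])

```text
clock: 18.98
tool_pos: [0.586, 0.1882, 0.5511]
eef_rot: [0.921, 0.388, -0.002, 0.027]
contact_force: [-0.2, -0.3, 0.2]
opening: 0.262
finger_force: 0.0
```

Emit:
play_rows([
  [26,-0.022,0.021,0.005,0.4,0.4,-8.8],
  [26,-0.024,0.018,0.004,0.5,0.3,-8.9],
  [26,-0.027,0.014,0.004,0.5,0.4,-8.9],
  [26,-0.028,0.01,0.004,0.4,0.4,-8.9],
  [26,-0.03,0.006,0.004,0.5,0.4,-8.9],
  [26,0,0,0,0,0,0],
  [26,0,0,0,0,0,0],
  [26,0,0,0,0,0,0],
])

```text
clock: 19.98
tool_pos: [0.5893, 0.0406, 0.5359]
eef_rot: [0.707, 0.707, -0.003, -0.0]
contact_force: [0.5, 0.9, 0.5]
opening: 0.259
finger_force: 0.0
```

Run:
```python
from plan import *
import pickle
s=status.get_state();im=cams.snapshot('wrist');cv2.imwrite('pics/w4.png',im[:,:,::-1]);pickle.dump(s,open('s4.pkl','wb'))
print(s['clock'],s['tool_pos'],Ro.from_quat(s['eef_rot']).as_euler('xyz',degrees=True),s['qd'])
for l in ['socket_mouth']:
    try:
        for d in finder.spot_in('wrist',l)[:2]: print(l,towrist(d['at'],s).round(3),round(d['score'],2))
    except Exception as e: print(e)
im=cams.snapshot('side');cv2.imwrite('pics/s4.png',im[:,:,::-1])
# rows to view the burnisher
rows([([.55,-.06,.41],base(90)),([.47,-.30,.36],base(80))],80)
```

```text
19.975 [0.58927502 0.04061213 0.53590652] [-179.73937071    0.24785357   90.01680427] [-0.00400804  0.00135266  0.00244832 -0.00484058  0.00343874  0.00249672
  0.00902529]
socket_mouth [0.592 0.11  0.092] 0.88
[[80, -0.05, -0.02, -0.01, -0.1, 0.1, 0.0], [80, -0.05, -0.02, -0.011, -0.2, 0.2, 0.0], [80, -0.048, -0.016, 0.01, 0.0, 0.0, 2.0], [80, -0.049, -0.014, 0.01, 0.0, 0.0, 2.0], [80, -0.049, -0.013, 0.01, 0.0, 0.0, 2.0], [80, -0.049, -0.011, 0.01, 0.0, 0.0, 2.0], [80, -0.05, -0.009, 0.01, 0.0, 0.0, 2.0]]
end tcp [ 0.47  -0.3    0.507] 7
```

View pics/w4.png

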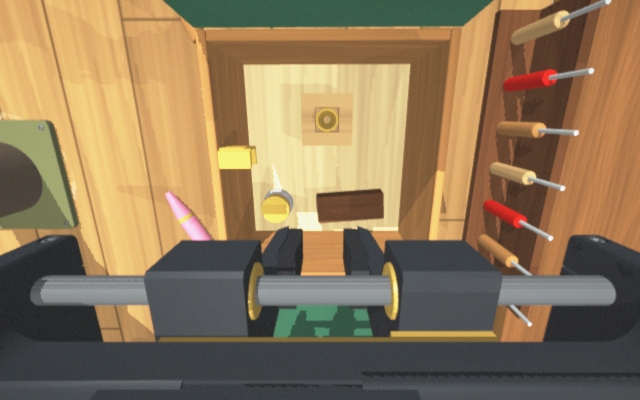

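Wrist view: both doors are clear. The brass socket is at (327,120) in the pale block. Wax tin at (276,207) and blank (350,205) are undisturbed. Next I refine the socket position and move to view the burnisher.

Run:
```python
from plan import *
import pickle
s=pickle.load(open('s4.pkl','rb'));im=cv2.imread('pics/w4.png')
sub=im[104:136,311:343];g=sub.astype(int)
sat=cv2.cvtColor(sub,cv2.COLOR_BGR2HSV)
for row in sat[4:28:2,4:28]: print(' '.join(f'{a[2]:3d}' for a in row))
m=(sat[:,:,2]<150)[3:29,3:29];y,x=np.nonzero(m);print((x.min()+x.max())/2+314,(y.min()+y.max())/2+107,x.mean()+314,y.mean()+107)
u=[(327,119.5)];print(onz('wrist',u,.068,s))
# block corners at z=.068
print(onz('wrist',[(302,94),(352,94),(302,145),(352,145)],.068,s).round(4).tolist())
```

```text
179 193 194 192 190 188 187 191 193 206 214 208 209 206 206 206 195 197 197 200 195 190 184 159
181 207 206 202 196 211 226 227 221 220 213 209 210 212 218 224 230 228 222 214 206 201 191 156
178 206 209 213 224 223 207 175 172 172 170 167 165 165 163 170 181 207 223 230 222 198 191 159
178 208 222 225 213 179 168 164 163 155 155 160 161 163 162 160 158 160 165 206 225 220 202 162
178 216 224 212 173 163 162 151 151 168 187 188 188 179 174 163 159 159 158 164 192 225 216 166
173 219 224 175 159 161 147 146 169 200 207 204 199 200 198 170 159 158 155 158 166 220 222 177
173 219 222 174 159 160 144 147 172 200 204 205 198 199 197 168 157 156 156 155 162 215 221 184
173 221 226 185 164 159 148 145 148 172 193 197 188 185 169 152 150 150 151 155 176 222 220 170
176 213 227 219 180 162 151 149 146 148 150 152 150 150 147 146 146 149 150 171 215 223 208 165
177 200 210 229 224 199 169 156 150 148 149 148 147 149 147 148 150 157 187 222 224 215 183 162
179 200 203 211 216 229 230 214 194 171 163 158 154 162 172 181 211 225 227 223 211 197 182 162
169 185 190 189 188 181 208 216 220 225 231 231 229 229 223 215 211 204 196 195 192 185 173 162
326.5 122.0 325.47727272727275 123.52272727272728
[[0.59303794 0.10377942 0.068     ]]
[[0.555, 0.1411, 0.068], [0.6307, 0.141, 0.068], [0.5535, 0.0646, 0.068], [0.6329, 0.0647, 0.068]]
```

Emit:
play_rows([
  [80,-0.05,-0.02,-0.01,0,0,0],
  [80,-0.05,-0.02,-0.011,0,0,0],
  [80,-0.048,-0.016,0.01,0,0,2],
  [80,-0.049,-0.014,0.01,0,0,2],
  [80,-0.049,-0.013,0.01,0,0,2],
  [80,-0.049,-0.011,0.01,0,0,2],
  [80,-0.05,-0.009,0.01,0,0,2],
])

```text
clock: 21.0
tool_pos: [0.4689, -0.3021, 0.509]
eef_rot: [0.766, 0.642, -0.003, 0.001]
contact_force: [0.7, 0.5, -0.7]
opening: 0.799
finger_force: 0.0
```

Emit:
play_rows([
  [80,0,0,0,0,0,0],
  [80,0,0,0,0,0,0],
])

```text
clock: 21.25
tool_pos: [0.4698, -0.3002, 0.5092]
eef_rot: [0.766, 0.643, -0.003, 0.0]
contact_force: [0.2, 0.9, 0.5]
opening: 0.797
finger_force: 0.0
```

Run:
```python
from plan import *
import pickle
s=status.get_state();im=cams.snapshot('wrist');cv2.imwrite('pics/w5.png',im[:,:,::-1]);pickle.dump(s,open('s5.pkl','wb'))
print(s['clock'],s['tool_pos'],Ro.from_quat(s['eef_rot']).as_euler('xyz',degrees=True))
for l in ['burnisher_centre','rest']:
    for d in finder.spot_in('wrist',l)[:2]: print(l,towrist(d['at'],s).round(3),round(d['score'],2))
    for d in finder.regions_of('wrist',l)[:1]: cv2.imwrite(f'pics/m_{l}.png',d['mask'].astype(np.uint8)*255)
```

```text
21.25 [ 0.46975053 -0.30015276  0.50918965] [-179.824132      0.26385989   80.01899004]
burnisher_centre [ 0.336 -0.093  0.028] 0.9
burnisher_centre [ 0.471 -0.353  0.126] 0.65
rest [ 0.47  -0.341  0.014] 0.95
rest [ 0.242 -0.398  0.014] 0.61
```

View pics/w5.png

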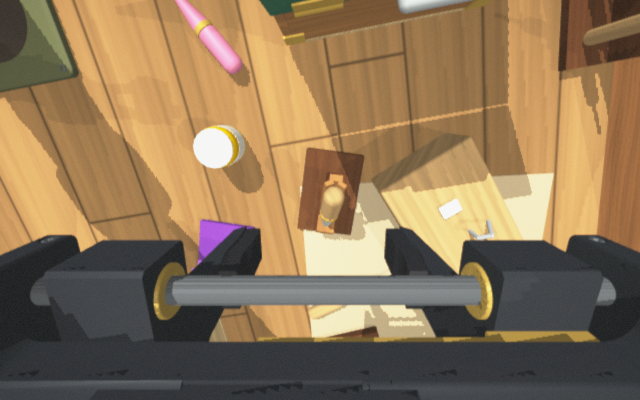

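Rest and burnisher are at (333,192) in the wrist view: handle end about (333,185), tip about (328,226), clear of the decoys. Now fitting the burnisher pose from the network masks.

```bash
cat > fit.py <<'E'
from plan import *
import pickle
from scipy.optimize import minimize
def axes(az,lean=40):
    a,l=np.radians(az),np.radians(lean);return np.array([np.sin(l)*np.cos(a),np.sin(l)*np.sin(a),np.cos(l)])
def model(tip,az):
    ax=axes(az);e=np.cross(ax,[0,0,1]);e/=np.linalg.norm(e);f=np.cross(ax,e);t=np.linspace(0,2*np.pi,24)
    return [tip+ax*h+rad*(np.outer(np.cos(t),e)+np.outer(np.sin(t),f)) for h,rad in ((0,.0055),(.052,.014),(.052,.015),(.13,.015))]
def sil(n,tip,az,st):
    m=np.zeros((1600,2560),np.uint8);rs=[proj(n,c,st) for c in model(tip,az)]
    for a,b in ((0,1),(2,3)):
        h=cv2.convexHull(np.vstack([rs[a],rs[b]]).astype(np.float32)*4);cv2.fillConvexPoly(m,h.astype(np.int32),1)
    return cv2.resize(m.astype(np.float32),(640,400),interpolation=cv2.INTER_AREA)
E
python3 - <<'E'
from fit import *
s=pickle.load(open('s5.pkl','rb'))
M={}
for n in ['wrist','side','top']:
    im=cams.snapshot(n);cv2.imwrite(f'pics/{n}6.png',im[:,:,::-1])
    c=proj(n,[[.467,-.35,.1]],s)[0]
    for l in ['burnisher_centre','burnisher_tip']:
      for d in finder.regions_of(n,l)[:5]:
        y,x=np.nonzero(d['mask']);
        if len(x) and np.hypot(x.mean()-c[0],y.mean()-c[1])<30:
            print(n,l,round(d['score'],2),len(x),x.min(),x.max(),y.min(),y.max())
            if n not in M: M[n]=d['mask']
rm=[d['mask'] for d in finder.regions_of('wrist','rest')]  # newest wrist picture
for m in rm[:2]:
    y,x=np.nonzero(m);P=onz('wrist',np.c_[x,y],.012,s)
    print('rest',len(x),x.mean(),y.mean(),cv2.minAreaRect((P[:,:2]*1000).astype(np.float32)))
pickle.dump((M,s,rm),open('M.pkl','wb'))
E
```

```text
wrist burnisher_centre 0.61 696 320 343 187 226
wrist burnisher_tip 0.57 733 319 344 186 226
side burnisher_centre 0.48 63 336 347 151 163
side burnisher_tip 0.56 75 336 348 151 165
rest 3836 328.90328467153284 188.67466110531805 ((467.0785217285156, -365.59771728515625), (153.24600219726562, 99.6452865600586), 72.48558044433594)
rest 906 212.46026490066225 235.31788079470198 ((234.09854125976562, -403.55047607421875), (110.81853485107422, 55.688724517822266), 31.651472091674805)
```

Run:
```python
from fit import *
M,s,rm=pickle.load(open('M.pkl','rb'))
def cost(v,w=('wrist','side')):
    tip=np.array(v[:3])/1000;c=0
    for n in w:
        q=sil(n,tip,v[3],s);m=M[n].astype(np.float32);c+=1-np.minimum(q,m).sum()/np.maximum(q,m).sum()
    return c+((v[3]-72.5)/30)**2
a0=axes(72.5)
for w in (('wrist','side'),('wrist',)):
    best=None
    for z in (20,40,60):
        t0=np.array([467,-352,z+50])-a0*65;t0[2]=z
        rr=minimize(cost,[*t0,72.5],args=(w,),method='Nelder-Mead',options=dict(initial_simplex=[[*(np.array([*t0,72.5])+d)] for d in np.vstack([np.zeros(4),np.diag([12,12,15,6])])],maxiter=300))
        if best is None or rr.fun<best.fun: best=rr
    tip=best.x[:3];print(w,best.fun,best.x.round(1),'centre',(tip+axes(best.x[3])*65).round(1),'h100',(tip+axes(best.x[3])*100).round(1))
    # offset from rest plane
    u=np.array([np.cos(np.radians(72.5)),np.sin(np.radians(72.5))]);d=tip[:2]-[467.1,-365.6];print('rest y',d@u,'rest x',d@[u[1],-u[0]])
    for n in M:
        y,x=np.nonzero(sil(n,tip/1000,best.x[3],s)>.5);print(n,len(x),x.min(),x.max(),y.min(),y.max())
```

```text
Traceback (most recent call last):
  File "fit.py", line 10, in sil
    m=np.zeros((1600,2560),np.uint8);rs=[proj(n,c,st) for c in model(tip,az)]
                                         ~~~~^^^^^^^^
  File "h.py", line 17, in proj
    p=cams.camera_params(n);f=200/np.tan(np.radians(p['vfov']/2));X=np.atleast_2d(X)
ValueError: time passes only in moves, steps and waits
```

```bash
sed -i 's/^def ray/_P={}\ndef cp(n):\n    if n not in _P: _P[n]=cams.camera_params(n)\n    return _P[n]\ndef ray/; s/p=cams.camera_params(n)/p=cp(n)/; s/^    return _P\[n\]/    return _P[n]/' h.py; sed -i 's/_P\[n\]=cams.camera_params(n)/_P[n]=cams.camera_params(n)/' h.py; grep -n "camera_params\|cp(" h.py
cat > run.py <<'E'
from fit import *
M,s,rm=pickle.load(open('M.pkl','rb'))
def cost(v,w=('wrist','side')):
    tip=np.array(v[:3])/1000;c=0
    for n in w:
        q=sil(n,tip,v[3],s);m=M[n].astype(np.float32);c+=1-np.minimum(q,m).sum()/np.maximum(q,m).sum()
    return c+((v[3]-72.5)/30)**2
a0=axes(72.5)
for w in (('wrist','side'),('wrist',)):
    best=None
    for z in (25,50):
        t0=np.array([467,-352,z+50])-a0*65;t0[2]=z
        rr=minimize(cost,[*t0,72.5],args=(w,),method='Nelder-Mead',options=dict(initial_simplex=[[*(np.array([*t0,72.5])+d)] for d in np.vstack([np.zeros(4),np.diag([12,12,15,6])])],maxiter=200))
        if best is None or rr.fun<best.fun: best=rr
    tip=best.x[:3];print(w,best.fun,best.x.round(1),'centre',(tip+axes(best.x[3])*65).round(1),'h100',(tip+axes(best.x[3])*100).round(1))
    u=np.array([np.cos(np.radians(72.5)),np.sin(np.radians(72.5))]);d=tip[:2]-[467.1,-365.6];print('rest y',d@u,'rest x',d@[u[1],-u[0]])
    for n in M:
        y,x=np.nonzero(sil(n,tip/1000,best.x[3],s)>.5);print(n,len(x),x.min(),x.max(),y.min(),y.max())
E
time timeout 500 python3 run.py
```

```text
5:def cp(n):
6:    if n not in _P: _P[n]=cams.camera_params(n)
9:    p=cp(n);f=200/np.tan(np.radians(p['vfov']/2))
18:    T=np.array(cams.camera_params('wrist')['tool_from_camera']);W=Ro.from_quat(st['eef_rot'])
21:    p=cp(n);f=200/np.tan(np.radians(p['vfov']/2));X=np.atleast_2d(X)
('wrist', 'side') 0.4939736376906547 [ 452.4 -421.3   17.1   73.2] centre [ 464.4 -381.3   66.9] h100 [ 470.9 -359.7   93.7]
rest y -57.53712496394727 rest x 2.7262589426958534
wrist 716 320 344 187 227
side 106 336 348 151 166
('wrist',) 0.04657050342602447 [ 451.2 -424.1    7.7   72.6] centre [ 463.7 -384.3   57.5] h100 [ 470.5 -362.8   84.3]
rest y -60.58453833167494 rest x 2.4761451341695047
wrist 683 320 343 187 226
side 110 336 349 152 167
real	0m6.370s
user	0m7.029s
sys	0m3.491s
```

```bash
cat >> plan.py <<'E'
def pick(az,tilt): return base(az)*Ro.from_euler('y',-tilt,degrees=True)
E
python3 - <<'E'
from plan import *
Q=pick(73,20);g=np.array([.4705,-.360,.095])
print(Q.as_matrix().round(2).tolist())
rows([(g-Q.apply([0,0,.11]),Q)],80)
E
```

```text
[[0.27, 0.96, -0.1], [0.9, -0.29, -0.33], [-0.34, -0.0, -0.94]]
[[80, 0.008, 0.005, 0.041, 0.3, -4.9, 1.7], [80, 0.012, 0.006, 0.042, 0.2, -4.9, 1.8], [80, 0.015, 0.005, 0.042, 0.3, -4.9, 1.7], [80, 0.019, 0.006, 0.041, 0.2, -4.9, 1.7]]
end tcp [ 0.496 -0.276  0.336] 4
```

Emit:
play_rows([
  [80,0.008,0.005,0.041,0.3,-4.9,1.7],
  [80,0.012,0.006,0.042,0.2,-4.9,1.8],
  [80,0.015,0.005,0.042,0.3,-4.9,1.7],
  [80,0.019,0.006,0.041,0.2,-4.9,1.7],
  [80,0,0,0,0,0,0],
  [80,0,0,0,0,0,0],
])

```text
clock: 22.75
tool_pos: [0.4966, -0.2764, 0.3378]
eef_rot: [0.792, 0.586, -0.139, 0.104]
contact_force: [0.5, -0.3, 0.4]
opening: 0.802
finger_force: 0.0
```

```bash
cat > look2.py <<'E'
from fit import *
s=status.get_state();im=cams.snapshot('wrist');cv2.imwrite('pics/w7.png',im[:,:,::-1])
print(s['clock'],s['tool_pos'],Ro.from_quat(s['eef_rot']).as_matrix().round(3).tolist())
c=proj('wrist',[[.465,-.375,.075]],s)[0];print('exp',c)
out=None
for l in ['burnisher_centre','burnisher_tip']:
    for d in finder.regions_of('wrist',l)[:4]:
        y,x=np.nonzero(d['mask'])
        if len(x): print(l,round(d['score'],2),len(x),x.min(),x.max(),y.min(),y.max())
        if len(x) and np.hypot(x.mean()-c[0],y.mean()-c[1])<70 and out is None: out=d['mask']
for d in finder.spot_in('wrist','burnisher_centre')[:2]: print(towrist(d['at'],s).round(3),d['score'])
pickle.dump((out,s),open('M2.pkl','wb'))
M,s1,rm=pickle.load(open('M.pkl','rb'))
def cost(v,parts):
    tip=np.array(v[:3])/1000;c=0
    for n,m,st,w in parts:
        q=sil(n,tip,v[3],st)
        if n=='wrist': q[232:]=0; 
        m=m.astype(np.float32).copy(); m[232:]=0
        c+=w*(1-np.minimum(q,m).sum()/np.maximum(q,m).sum())
    return c+((v[3]-72.5)/30)**2
A=('wrist',M['wrist'],s1,1);B=('wrist',out,s,1);C=('side',M['side'],s1,.5)
for w in ([A,B],[A,B,C],[B]):
    t0=np.array([452,-421,20,72.5])
    rr=minimize(cost,t0,args=(w,),method='Nelder-Mead',options=dict(initial_simplex=[t0+d for d in np.vstack([np.zeros(4),np.diag([10,10,15,5])])],maxiter=250))
    print(rr.fun,rr.x.round(1),'h100',(rr.x[:3]+axes(rr.x[3])*100).round(1))
E
python3 look2.py
```

```text
22.75 [ 0.4965733  -0.2763859   0.33782158] [[0.275, 0.956, -0.098], [0.899, -0.292, -0.327], [-0.341, 0.002, -0.94]]
exp [321.52177889 197.46082956]
burnisher_centre 0.85 1147 303 340 177 214
burnisher_tip 0.68 9801 273 371 87 215
burnisher_tip 0.64 1165 303 340 177 214
[ 0.479 -0.337  0.129] 0.97
0.10263551765317426 [ 452.  -421.4   21.3   73.3] h100 [ 470.4 -359.9   97.9]
0.3280073629937483 [ 451.9 -421.4   21.1   73.2] h100 [ 470.4 -359.8   97.7]
0.02609243198347157 [ 451.1 -423.    18.8   73.2] h100 [ 469.8 -361.5   95.4]
```

Run:
```python
from plan import *
Q=pick(73.2,20);g=np.array([.4703,-.3602,.0975])
p,R=rows([(g-Q.apply([0,0,.03]),Q),(g,Q)],80)
```

```text
[[80, 0.0, 0.0, 0.039, 0.0, 0.0, -0.2], [80, 0.0, -0.001, 0.04, 0.1, 0.0, -0.1], [80, 0.0, 0.0, 0.03, 0.0, 0.0, 0.0]]
end tcp [ 0.485 -0.312  0.236] 3
```

Emit:
play_rows([
  [80,0,0,0.039,0,0,0],
  [80,0,-0.001,0.04,0,0,0],
  [80,0,0,0.015,0,0,0],
  [80,0,0,0.015,0,0,0],
  [80,0,0,0,0,0,0],
])

```text
clock: 23.58
tool_pos: [0.4847, -0.3111, 0.234]
eef_rot: [0.792, 0.586, -0.139, 0.103]
contact_force: [0.7, 0.1, 0.7]
opening: 0.797
finger_force: 0.0
```

Emit:
play_rows([
  [20,0,0,0,0,0,0],
  [20,0,0,0,0,0,0],
  [20,0,0,0,0,0,0],
  [20,0,0,0,0,0,0],
  [20,0,0,0,0,0,0],
  [20,0,0,0,0,0,0],
], grip_force=30)

```text
clock: 24.32
tool_pos: [0.4852, -0.311, 0.2343]
eef_rot: [0.792, 0.586, -0.139, 0.104]
contact_force: [1.5, -0.7, 1.0]
opening: 0.332
finger_force: 29.8
```

Handle is gripped (opening 0.33, about 29 mm). Lifting straight up, then computing the carry.

```bash
cat > carry.py <<'E'
from fit import *
s=status.get_state();R0=Ro.from_quat(s['eef_rot']);ax=axes(73.2);tip=np.array([.452,-.4214,.0212])
tt=R0.inv().apply(tip-s['tool_pos']);at=R0.inv().apply(ax)
pickle.dump((tt,at),open('hand.pkl','wb'));print('tip in tool',tt.round(4),'axis',at.round(3))
E
python3 carry.py
cat > goto.py <<'E'
from fit import *
tt,at=pickle.load(open('hand.pkl','rb'))
def upright(yaw):
    # orientation with burnisher axis vertical, tool y horizontal near yaw-90
    Q=pick(yaw,-20);a=Q.apply(at);c=np.cross(a,[0,0,1]);return Ro.from_rotvec(c/np.linalg.norm(c)*np.arcsin(np.linalg.norm(c)))*Q
def tipto(t,Q): # grasp point so that tip is at t
    return np.array(t)+Q.apply([0,0,r.grip_depth])-Q.apply(tt)
E
python3 - <<'E'
from goto import *
s=status.get_state();g=np.array(s['tool_pos'])+Ro.from_quat(s['eef_rot']).apply([0,0,r.grip_depth])
Q=upright(90);print(tipto([.5927,.1032,.068],Q),Q.apply(at))
p,R=rows([(g+[0,0,.06],Ro.from_quat(s['eef_rot'])),(tipto([.49,-.33,.26],upright(82)),upright(82)),(tipto([.52,-.25,.40],upright(85)),upright(85)),(tipto([.5927,.08,.40],Q),Q),(tipto([.5927,.1032,.20],Q),Q)],20)
E
```

```text
tip in tool [-3.560e-02  1.000e-04  2.396e-01] axis [ 0.343 -0.    -0.939]
[0.59268012 0.1050092  0.16692603] [-2.02719263e-17 -5.76806366e-17  1.00000000e+00]
[[20, -0.01, 0.0, -0.028, 0.0, 0.0, 0.0], [20, -0.01, 0.0, -0.028, 0.0, 0.0, 0.0], [20, -0.028, 0.002, -0.039, 0.0, 8.0, -1.8], [20, -0.022, 0.003, -0.04, 0.1, 8.0, -1.9], [20, -0.016, 0.002, -0.04, 0.0, 8.0, -1.8], [20, -0.011, 0.002, -0.039, 0.0, 7.9, -1.8], [20, -0.006, 0.003, -0.037, 0.0, 8.0, -1.8], [20, 0.042, 0.007, -0.034, 0.4, 0.0, -1.0]]
[[20, 0.042, 0.008, -0.034, 0.3, 0.0, -0.9], [20, 0.042, 0.008, -0.035, 0.4, 0.0, -1.0], [20, 0.045, 0.007, 0.016, 0.2, 0.0, -0.7], [20, 0.045, 0.007, 0.017, 0.3, 0.0, -0.6], [20, 0.045, 0.008, 0.016, 0.2, 0.0, -0.7], [20, 0.045, 0.009, 0.017, 0.3, 0.0, -0.7], [20, 0.044, 0.009, 0.016, 0.2, 0.0, -0.6], [20, 0.045, 0.01, 0.016, 0.2, 0.0, -0.7]]
[[20, 0.044, 0.01, 0.016, 0.3, 0.0, -0.7], [20, -0.012, 0.0, 0.049, 0.0, 0.0, 0.0], [20, -0.011, 0.0, 0.049, 0.0, 0.0, 0.0], [20, -0.012, 0.0, 0.049, 0.0, 0.0, 0.0], [20, -0.011, 0.0, 0.049, 0.0, 0.0, 0.0]]
end tcp [0.592 0.055 0.438] 21
```

Emit:
play_rows([
  [20,-0.01,0,-0.028,0,0,0],
  [20,-0.01,0,-0.028,0,0,0],
  [20,-0.028,0.002,-0.039,0,8,-1.8],
  [20,-0.022,0.003,-0.04,0,8,-1.9],
  [20,-0.016,0.002,-0.04,0,8,-1.8],
  [20,-0.011,0.002,-0.039,0,7.9,-1.8],
  [20,-0.006,0.003,-0.037,0,8,-1.8],
  [20,0.042,0.007,-0.034,0.4,0,-1],
])

```text
clock: 25.32
tool_pos: [0.4906, -0.3578, 0.5415]
eef_rot: [0.741, 0.649, 0.129, -0.117]
contact_force: [1.0, -0.5, -1.2]
opening: 0.332
finger_force: 30.0
```

Emit:
play_rows([
  [20,0.042,0.008,-0.034,0.3,0,-0.9],
  [20,0.042,0.008,-0.035,0.4,0,-1],
  [20,0,0,0,0,0,0],
])

```text
clock: 25.7
tool_pos: [0.5166, -0.2956, 0.6407]
eef_rot: [0.724, 0.668, 0.129, -0.116]
contact_force: [-0.9, -0.4, -2.4]
opening: 0.332
finger_force: 30.0
```

Run:
```python
from goto import *
s=status.get_state();R=Ro.from_quat(s['eef_rot']);print(s['clock'],s['opening'],s['tool_pos'],s['contact_force'],'tip',s['tool_pos']+R.apply(tt),'axis',R.apply(at).round(3),s['q'].round(2))
for n in ('top','side'):
    im=cams.snapshot(n);cv2.imwrite(f'pics/{n}8.png',im[:,:,::-1])
    for l in ('burnisher_centre',):
        for d in finder.regions_of(n,l)[:4]:
            y,x=np.nonzero(d['mask'])
            if len(x): print(n,round(d['score'],2),len(x),x.min(),x.max(),y.min(),y.max())
    m=[proj(n,c) for c in np.array([[s['tool_pos']+R.apply(tt),s['tool_pos']+R.apply(tt+at*.13)]])]
    print('expected tip/end',n,np.round(m,1).tolist())
```

```text
25.7 0.3317313529701157 [ 0.51659266 -0.29555992  0.64073177] [-0.93659314 -0.42656344 -2.40926969] tip [ 0.52189702 -0.24739659  0.40338155] axis [-0.006  0.001  1.   ] [ 0.85  0.56 -0.65  1.17 -0.02  1.56  0.19]
top 0.57 314 319 354 238 261
expected tip/end top [[[405.2, 165.3], [415.4, 153.5]]]
side 0.58 248 321 329 59 95
side 0.54 147 349 361 203 224
expected tip/end side [[[323.7, 96.3], [324.5, 61.2]]]
```

Side camera mask (u 321–329, v 59–95) matches the expected upright pose (tip v=96, end v=61). Continuing over the socket.

Emit:
play_rows([
  [20,0.045,0.007,0.016,0.2,0,-0.7],
  [20,0.045,0.007,0.017,0.3,0,-0.6],
  [20,0.045,0.008,0.016,0.2,0,-0.7],
  [20,0.045,0.009,0.017,0.3,0,-0.7],
  [20,0.044,0.009,0.016,0.2,0,-0.6],
  [20,0.045,0.01,0.016,0.2,0,-0.7],
  [20,0.044,0.01,0.016,0.3,0,-0.7],
  [20,0,0,0,0,0,0],
])

```text
clock: 26.9
tool_pos: [0.5917, 0.0343, 0.6355]
eef_rot: [0.694, 0.699, 0.122, -0.126]
contact_force: [0.2, 0.9, -2.0]
opening: 0.33
finger_force: 30.0
```

Emit:
play_rows([
  [20,-0.012,0,0.049,0,0,0],
  [20,-0.011,0,0.049,0,0,0],
  [20,-0.012,0,0.049,0,0,0],
  [20,-0.011,0,0.049,0,0,0],
  [20,0,0,0,0,0,0],
])

```text
clock: 27.52
tool_pos: [0.5905, 0.0522, 0.4327]
eef_rot: [0.697, 0.696, 0.118, -0.126]
contact_force: [0.2, -1.2, -1.4]
opening: 0.335
finger_force: 30.0
```

Run:
```python
from goto import *
s=status.get_state();R=Ro.from_quat(s['eef_rot']);print(s['clock'],s['opening'],s['tool_pos'],s['contact_force'],'tip',s['tool_pos']+R.apply(tt),'axis',R.apply(at).round(3))
im=cams.snapshot('wrist');cv2.imwrite('pics/w9.png',im[:,:,::-1])
for d in finder.regions_of('wrist','burnisher_centre')[:2]:
    y,x=np.nonzero(d['mask']);
    if len(x): print(round(d['score'],2),len(x),x.min(),x.max(),y.min(),y.max())
Q=upright(90)
rows([(tipto([.5927,.1032,.09],Q),Q),(tipto([.5927,.1032,.035],Q),Q)],20)
```

```text
27.525 0.33507662331215415 [0.59052758 0.05223463 0.43266537] [ 0.19209132 -1.24212327 -1.44970633] tip [0.58790914 0.1001954  0.19522931] axis [0.011 0.003 1.   ]
0.75 297 125 142 319 341
0.57 2882 285 360 229 313
[[20, -0.012, 0.0, 0.035, 0.0, 0.0, 0.0], [20, -0.013, 0.0, 0.034, 0.0, 0.0, -0.1], [20, -0.012, 0.0, 0.035, 0.0, 0.0, 0.0], [20, -0.009, 0.0, 0.026, 0.0, 0.0, 0.0], [20, -0.01, 0.0, 0.026, 0.0, 0.0, 0.0]]
end tcp [0.593 0.054 0.272] 5
```

Emit:
play_rows([
  [20,-0.012,0,0.035,0,0,0],
  [20,-0.013,0,0.034,0,0,0],
  [20,-0.012,0,0.035,0,0,0],
  [20,0,0,0,0,0,0],
  [20,0,0,0,0,0,0],
  [20,0,0,0,0,0,0],
])

```text
clock: 28.38
tool_pos: [0.5929, 0.0558, 0.3293]
eef_rot: [0.696, 0.697, 0.124, -0.122]
contact_force: [0.7, 0.2, -0.7]
opening: 0.331
finger_force: 30.0
```

Run:
```python
from goto import *
s=status.get_state();R=Ro.from_quat(s['eef_rot']);print(s['clock'],s['tool_pos'],s['contact_force'],'tip',s['tool_pos']+R.apply(tt),'axis',R.apply(at).round(3))
for n in ('top','side'):
    im=cams.snapshot(n);cv2.imwrite(f'pics/{n}9.png',im[:,:,::-1])
    for d in finder.regions_of(n,'burnisher_centre')[:3]:
        y,x=np.nonzero(d['mask'])
        if len(x): print(n,round(d['score'],2),len(x),x.min(),x.max(),y.min(),y.max())
    print('expected tip/end',n,proj(n,np.array([s['tool_pos']+R.apply(tt),s['tool_pos']+R.apply(tt+at*.13),[.5927,.1032,.068]])).round(1).tolist())
s=status.get_state();R=Ro.from_quat(s['eef_rot']);print('tip',s['tool_pos']+R.apply(tt),'axis',R.apply(at).round(3))
Q=upright(90)
rows([(tipto([.5927,.1032,.02],Q),Q)],20,per=.008)
```

```text
28.375 [0.59286729 0.05581447 0.32933776] [ 0.67100875  0.17312926 -0.68637583] tip [0.59383875 0.10452178 0.09204126] axis [-0.004 -0.     1.   ]
top 0.49 66 319 330 251 260
expected tip/end top [[273.8, 164.9], [269.9, 155.7], [274.8, 166.8]]
side 0.53 159 349 361 203 224
expected tip/end side [[271.4, 211.6], [269.3, 181.0], [272.3, 216.7]]
tip [0.59244219 0.10423865 0.09051561] axis [-0.001  0.     1.   ]
[[20, -0.003, 0.0, 0.007, 0.0, 0.0, 0.0], [20, -0.003, 0.0, 0.008, 0.0, 0.0, 0.0], [20, -0.002, 0.0, 0.007, 0.0, 0.0, 0.0], [20, -0.003, 0.0, 0.007, 0.0, 0.0, 0.0], [20, -0.003, 0.0, 0.008, 0.0, 0.0, 0.0], [20, -0.003, 0.0, 0.007, 0.0, 0.0, 0.0], [20, -0.003, 0.0, 0.007, 0.1, 0.0, 0.0], [20, -0.002, 0.0, 0.008, 0.0, 0.0, 0.1]]
[[20, -0.003, 0.001, 0.007, 0.0, 0.0, 0.0]]
end tcp [0.593 0.055 0.257] 9
```

Emit:
play_rows([
  [20,-0.003,0,0.008,0,0,0],
  [20,-0.003,0,0.008,0,0,0],
  [20,-0.003,0,0.008,0,0,0],
  [20,-0.003,0,0.008,0,0,0],
  [20,0,0,0,0,0,0],
])

```text
clock: 29.2
tool_pos: [0.5916, 0.0552, 0.2918]
eef_rot: [0.696, 0.696, 0.122, -0.124]
contact_force: [-0.3, 0.2, -1.9]
opening: 0.33
finger_force: 30.0
```

Emit:
play_rows([
  [20,-0.003,0,0.007,0,0,0],
  [20,-0.003,0,0.007,0,0,0],
  [20,-0.002,0,0.006,0,0,0],
  [20,0,0,0,0,0,0],
])

```text
clock: 29.7
tool_pos: [0.5917, 0.0546, 0.2706]
eef_rot: [0.696, 0.697, 0.122, -0.123]
contact_force: [-0.8, -0.3, -2.1]
opening: 0.337
finger_force: 30.0
```

Run:
```python
from goto import *
s=status.get_state();R=Ro.from_quat(s['eef_rot']);print(s['clock'],s['tool_pos'],s['contact_force'],s['moment'],'tip',s['tool_pos']+R.apply(tt),'axis',R.apply(at).round(3))
```

```text
29.7 [0.59169219 0.05458417 0.27059183] [-0.83207925 -0.26290321 -2.08158473] [-0.50544667 -0.09819582  0.01446179] tip [0.59133993 0.10313039 0.0332606 ] axis [0.001 0.001 1.   ]
```

Tip is 35 mm below the mouth with no contact force, so it is inside the socket. Lowering the rest until it seats.

Emit:
play_rows([
  [20,-0.001,0,0.004,0,0,0],
  [20,-0.001,0,0.004,0,0,0],
  [20,0,0,0,0,0,0],
])

```text
clock: 30.08
tool_pos: [0.5918, 0.0555, 0.2627]
eef_rot: [0.696, 0.697, 0.122, -0.123]
contact_force: [0.4, -0.3, -1.3]
opening: 0.332
finger_force: 30.0
```

Emit:
play_rows([
  [20,-0.001,0,0.003,0,0,0],
  [20,-0.001,0,0.003,0,0,0],
  [20,0,0,0,0,0,0],
])

```text
clock: 30.45
tool_pos: [0.5919, 0.0556, 0.2564]
eef_rot: [0.696, 0.697, 0.123, -0.123]
contact_force: [-0.7, -0.2, -1.8]
opening: 0.332
finger_force: 30.0
```

Emit:
play_rows([
  [20,-0.001,0,0.002,0,0,0],
  [20,-0.001,0,0.002,0,0,0],
  [20,0,0,0,0,0,0],
])

```text
clock: 30.82
tool_pos: [0.5921, 0.0549, 0.2521]
eef_rot: [0.696, 0.696, 0.123, -0.123]
contact_force: [1.5, -0.5, -1.5]
opening: 0.333
finger_force: 30.0
```

Emit:
play_rows([
  [20,-0.001,0,0.002,0,0,0],
  [20,0,0,0.002,0,0,0],
  [20,0,0,0,0,0,0],
])

```text
clock: 31.2
tool_pos: [0.5925, 0.0551, 0.2481]
eef_rot: [0.696, 0.696, 0.123, -0.122]
contact_force: [2.1, -1.3, -2.0]
opening: 0.332
finger_force: 30.0
```

Emit:
play_rows([
  [20,-0.001,0,0.002,0,0,0],
  [20,0,0,0.002,0,0,0],
  [20,0,0,0,0,0,0],
])

```text
clock: 31.58
tool_pos: [0.5928, 0.055, 0.2447]
eef_rot: [0.697, 0.696, 0.123, -0.122]
contact_force: [2.3, -5.6, 4.9]
opening: 0.333
finger_force: 30.0
```

Emit:
play_rows([
  [20,-0.001,0,0.002,0,0,0],
  [20,0,0,0,0,0,0],
])

```text
clock: 31.82
tool_pos: [0.5928, 0.055, 0.2444]
eef_rot: [0.696, 0.696, 0.124, -0.122]
contact_force: [-1.2, -9.0, 19.3]
opening: 0.335
finger_force: 30.0
```

Seated: 19 N upward with no further motion. Releasing and backing off.

Emit:
play_rows([
  [40,0,0,0,0,0,0],
  [60,0,0,0,0,0,0],
  [70,0,0,0,0,0,0],
  [70,0,0,0,0,0,0],
])

```text
clock: 32.33
tool_pos: [0.5916, 0.0561, 0.2415]
eef_rot: [0.696, 0.697, 0.122, -0.124]
contact_force: [0.2, 0.0, 0.1]
opening: 0.696
finger_force: 0.0
```

Emit:
play_rows([
  [70,0,0,-0.02,0,0,0],
  [70,0,0,-0.03,0,0,0],
  [70,0,0,-0.04,0,0,0],
  [70,0,0,-0.05,0,0,0],
  [70,0.015,0,-0.05,0,0,0],
  [70,0.018,0,-0.05,0,0,0],
  [70,0,0,0,0,0,0],
  [70,0,0,0,0,0,0],
])

```text
clock: 33.33
tool_pos: [0.5916, 0.0045, 0.4779]
eef_rot: [0.696, 0.697, 0.122, -0.123]
contact_force: [-0.9, -0.6, -0.6]
opening: 0.695
finger_force: 0.0
```

Run:
```python
from goto import *
s=status.get_state();R=Ro.from_quat(s['eef_rot']);print(s['clock'],s['tool_pos'],s['contact_force'],s['opening'])
W=cams.snapshot('wrist');S=cams.snapshot('side');T=cams.snapshot('top')
for n,a in (('wrist10',W),('side10',S),('top10',T)): cv2.imwrite(f'pics/{n}.png',a[:,:,::-1])
pickle.dump(s,open('s10.pkl','wb'))
for n in ('wrist','side','top'):
    for d in finder.regions_of(n,'burnisher_centre')[:3]:
        y,x=np.nonzero(d['mask'])
        if len(x): print(n,round(d['score'],2),len(x),x.min(),x.max(),y.min(),y.max())
    print('exp tip/end',n,proj(n,np.array([[.5927,.1032,.02],[.5927,.1032,.15]]),s).round(1).tolist())
S2=cv2.resize(S[100:240,190:400],(480,320),interpolation=3);T2=cv2.resize(T[90:230,220:380],(320,280),interpolation=3)
c=np.zeros((600,800,3),np.uint8);c[:320,:480]=S2;c[:280,480:]=T2;W2=cv2.resize(W[:250],(640,250));c[330:580,:640]=W2
cv2.imwrite('pics/comp.png',c[:,:,::-1])
```

```text
33.325 [0.59160655 0.00451348 0.47790305] [-0.91602824 -0.63758379 -0.59945017] 0.694670720202636
wrist 0.61 468 313 336 183 208
wrist 0.16 81867 99 552 0 341
exp tip/end wrist [[324.3, 200.0], [324.8, 193.7]]
side 0.59 156 349 361 203 225
exp tip/end side [[273.1, 227.0], [270.9, 198.2]]
top 0.71 351 319 352 237 260
top 0.7 9080 208 371 93 216
exp tip/end top [[276.1, 169.8], [272.6, 161.3]]
```

View pics/comp.png

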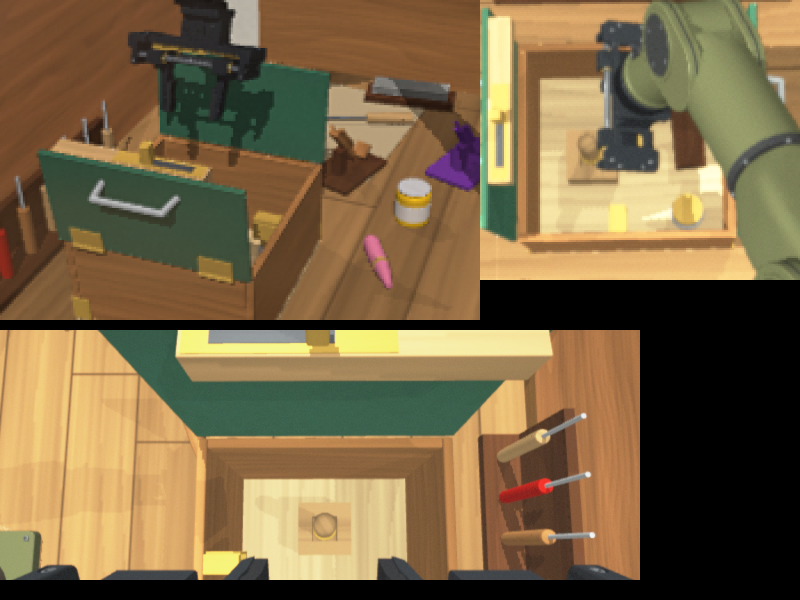

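The composite shows the burnisher upright and centred in the socket: the end disc is at (324.5,195.5) in the wrist view, against (324.8,194) expected. Both doors stand past upright, the bystanders are in place, and the gripper is clear.

```bash
python3 -c "
from plant import r
print(r.finish_job())"
```

```text
the job is handed in; nothing more can be done
None
```

The job is handed in; I got no verdict back. In the last pictures both doors stand past upright, the burnisher stands upright in the socket (it seated firmly under about 19 N), the bystanders look undisturbed, and the gripper is clear of everything.

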